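# Press a connector home on a circuit board with a bench lever press

### The job

Load the board carrier into the lever press, flat on the bed and snug against its rear and left stops, then pull the red lever just until you feel the cream connector bottom firmly on the board, without leaning on it any harder. Ease the lever slowly all the way back up before letting go of it. Leave the carrier in the press, press the connector only with the press, and leave everything else on the bench where it is.

Things in the scene. Friction and masses are not known exactly. Their poses are not given: they have to be found in the camera images.
- press: Bench lever press fixed to the table: grey bed, column at the far end, blue head overhanging the bed. Origin: on the table directly under the ram axis; x points from the open front (robot side) to the column, y left, z up. Bed: top 20 mm above the table, x -155 to +115 mm, y -70 to +70 mm. Column: x 52 to 110, y -35 to +35 mm. Head: x -35 to +110, y -37 to +37, z 135 to 220 mm.
- rear_stop (a point): Middle of the foot of the steel rear stop's face, on the bed, at press x +35, y 0, z 20 mm. The upright face spans y -50 to +50 mm and is 14 mm high. Its axes are the press's.
- left_stop (a point): Middle of the foot of the steel left stop's face, on the bed, at press x -55, y +50, z 20 mm. The upright face spans x -120 to +10 mm and is 12 mm high. Its axes are the press's. The bed's right side and front are open.
- head_underside (a point): Where the ram leaves the head, 135 mm above the table. The ram comes straight down on this axis, 40 mm per radian of lever, with a springy round foot 30 mm wide (25 N per mm). The foot's underside starts 84 to 96 mm above the table: a screw setting, different each time and not reported, so the lever angle at which the connector is home also differs (about 0.6 to 0.9 rad).
- lever (a joint): Lever angle (rad): 0 = up at rest on its stop; grows as the bar is pulled towards the robot and down, to 1.05. Sprung: held at the bar, its return takes some 4 to 6.5 N; let go, it flies back. Pushing the connector in adds about 6 N at the bar; once it bottoms the load climbs by some 1 to 1.5 N per mm. 1 N at the bar is 4 N on the connector; about 20 N above the spring's load crushes it.
- lever_grip (a point): Middle of the free part of the lever's red grip bar: round, 22 mm thick, 95 mm long, level, along the press's y. This point moves with the lever; 30 mm of bar is free to each side of it. At rest it lies 103 mm towards the robot (press -x) from the hinge axis and 123 mm above it.
- lever_hinge (a point): Fixed point on the lever's hinge axis (along the press's y, 180 mm above the table, press y -135), abreast of the grip point, which goes round it at 160 mm radius, starting 50 degrees above horizontal on the robot's side and passing horizontal at 0.87 rad.
- carrier_handle (a point): Centre of the orange upright fin on the loose black board carrier: 50 mm along x, 16 mm thick (y), 56 mm tall; this point is 40 mm above the carrier's underside. x points from the fin to the connector, y left, z up. The carrier weighs 0.25 to 0.5 kg. Home in the press, with its axes along the press's, this point is at press x -115, y 0, z 60 mm.
- board_centre (a point): Middle of the top of the green board on the carrier, 20 mm above the carrier's underside, 93 mm along the carrier's x from the fin. The carrier's black plate is 180 x 100 x 12 mm: x -30 to +150 and y -50 to +50 mm of the fin's centre. Axes as the fin's.
- header: Cream connector, 70 mm (y) x 18 mm (x) x 20 mm tall, a tight press fit in the board, 115 mm along the carrier's x from the fin. Origin: centre of its underside. It starts 6 to 9 mm proud of the board; home when its underside sits on the board, 20 mm below the fin's centre. It moves only down, with about 22 N of friction.
- spool: Bystander: metal wire spool, 60 mm wide, 50 mm high, upright. Origin under its centre.
- flux: Bystander: amber bottle with a red cap, 48 mm wide, 75 mm high. Origin under its centre.
- jar: Bystander: white jar with a black cap, 60 mm wide, 60 mm high. Origin under its centre.
- driver: Bystander: yellow-handled screwdriver lying down, 180 mm long.
- pump: Bystander: blue desoldering pump lying down, 190 mm long, 26 mm wide.
- tray: Bystander: red parts tray, 120 x 160 x 30 mm. Origin under its centre.

How it is judged:
By the outcome, as a careful person would: the job done as asked, in the order asked, and still so for the second after the job is handed in, with the robot touching nothing.
It also fails if it takes over 72 s, if anything falls off the work surface, if the arm or the gripper's body presses on something with over 40 N, if the wrist force passes 120 N, or if a joint passes its speed limit or range.

### The arm

A 6-joint arm with a two-finger parallel gripper is mounted at the origin on the work surface. World frame = base frame: x ahead of the robot, y to its left, z up, the work surface at z = 0. Lengths are in mm, angles in rad, forces in N, time in s.
With the tool pointing down it reaches from about 250 to 800 mm from the base axis. Payload 8.5 kg.
Tool frame: the origin (TCP) lies on the mounting face of the last link; the fingertips stand 173 mm ahead of it and the grasp point (between the pads) lies 155 mm ahead of it (robot.nose_length is the distance from the TCP to the fingertips, in mm); z points along the fingers, x is the direction in which the jaws open and shut, and the axes are right-handed (so a half turn about z gives the same grasp; the last joint's range is limited). The gripper opens to 85 mm and grips with 20 to 120 N. Pads are 22 mm wide; open, the fingers measure 114 mm over their backs; the gripper's body (76 mm by 85 mm) begins 54 mm behind the grasp point. The pads swing forward as they close: fully open they stand 13 mm farther back than shut.
Start: joints at [1.255, 0.238, -0.013, 1.319, 0, 1.571], TCP at [163.043, 499.014, 404.676] pointing down, gripper open.
Joint ranges: [-2.66, 2.66], [-1.03, 1.9], [-1.14, 1.46], [-1.82, 2.27], [-1.45, 1.34], [-3.14, 3.14]. Speed limits (rad/s): [2.22, 2.22, 2.79, 3.14, 3.14, 3.14].

### API

Orientations are given as a unit quaternion [x, y, z, w].
In Python, from rig import robot gives the robot as it stands. The module is installed in compiled form; this text tells all that it offers.
- The arm moves only by the tool carry_out, never from a script. Its argument "commands" is a list that holds one entry, the list of rows, each a list of 5 numbers: the closure, from 0 (fully open) to 1 (shut), then the shift along the tool's x, y, z in m, then the turn about the tool's z in rad. In form: [[[jaw, dx, dy, dz, yaw], ...]]. A call has 1 to 5 rows; each row is the pose to reach, as a shift and turn from the pose commanded when the call began, along the tool's axes at that moment; what a row does not reach only later rows make up. A row lasts 1/8 s, in which the tool goes at most 62.5 mm and 10.7 degrees, less where a joint would pass 70% of its speed; a pose out of reach is approached as far as the arm can. A call with a gripper value outside its range is refused whole. The fingers move at their own pace and stop on an object; "squeeze" is the grip in N (left out, the last holds). Time passes only in rows, so rows that repeat a pose let the fingers close. It gives the time, the measured TCP pose, the force and the opening at its end, in the units of the state.
- robot.state(): the state, without advancing time (a new reading comes with each control period).
- robot.capture(name): name is "side" or "top" or "wrist"; returns a dict with "frame" (384x512x3 uint8, blue, green, red), "camera_matrix" (3x3 intrinsics, pixels), "dist" ([k1, k2, p1, p2, k3] as OpenCV has them; the pictures are not rectified), "rvec" (rotation vector, rad) and "tvec" (3), from world to camera coordinates, as OpenCV has them. Camera axes: x right, y down, z forward; pixel columns grow to the right and rows downward; lengths in mm; the calibration is good to about 2 mm. A picture is of the moment at which its call begins. There is no depth.
- robot.job_done(): hands the job in, once; it reports no verdict.
The state is a dict: "clock": time; "joint_positions": joint angles; "joint_vel": joint speeds; "joint_efforts": joint torques, N m; "tcp_pos": TCP position; "orientation": TCP orientation; "wrist_force": force on the tool from outside, world axes, zero at the start; "moment": the same for the moment, N m; "finger_gap": finger opening in mm.
Only numpy, scipy, OpenCV 4.12 (cv2) and the standard library are available. Lean on these libraries where they do the work, as an engineer would, in place of code of your own. Each camera call takes 0.05 s, during which the arm holds its last target.

## Working session

There is one attempt and no reset: what is moved stays moved. The work goes in short steps, Python scripts to look and compute and a tool call to move; the robot and the scene stay as the last step left them, time stands still between calls to the robot, and variables do not carry over. Pictures are saved under pics/ and viewed, and the job is handed in when it is done.

Besides the shell and the picture viewer there is one more tool, called after ">>>" by a JSON object that holds its "method" and its "body". carry_out: Moves the arm, as the interface text tells. Its arguments: {"type":"object","properties":{"commands":{"type":"array"},"squeeze":{"type":"number"}},"required":["commands"]}

```bash
mkdir -p pics; python3 - <<'E'
from rig import robot
import cv2,pickle
print(robot.state())
d={}
for n in ("side","top","wrist"):
    c=robot.capture(n); d[n]=c; cv2.imwrite(f"pics/{n}0.png",c["frame"])
    print(n,c["camera_matrix"],c["dist"],c["rvec"],c["tvec"])
pickle.dump(d,open("c0.pkl","wb"))
E
```

```text
{'clock': 0.0, 'joint_positions': array([ 1.25500239e+00,  2.38774095e-01, -1.42709742e-02,  1.31917897e+00,
       -6.25542317e-06,  1.57080339e+00]), 'joint_vel': array([ 1.49517984e-05,  2.84520170e-04, -2.62527839e-04, -1.57067877e-03,
       -2.57813337e-04, -6.01391704e-04]), 'joint_efforts': array([ 1.84932134e-03, -5.38786197e+01,  3.46436298e+01,  1.85157656e-02,
        1.73456569e-04, -1.79082605e-05]), 'tcp_pos': array([162.99853734, 498.87889679, 404.07443584]), 'orientation': array([ 8.09499008e-01,  5.87120811e-01, -5.76027902e-04,  4.21656746e-04]), 'wrist_force': array([1.50149894, 0.46110908, 0.45018786]), 'moment': array([-0.00345913,  0.02963476,  0.04301991]), 'finger_gap': 85.33887969839495}
side [[403.08645645   0.         260.98665581]
 [  0.         403.08645645 187.96862958]
 [  0.           0.           1.        ]] [-0.03449786  0.          0.          0.          0.        ] [ 2.25117291 -0.26905426  0.11754901] [-518.96405626  210.93753321 1092.43788277]
top [[391.9455989    0.         260.94558754]
 [  0.         391.9455989  186.99025669]
 [  0.           0.           1.        ]] [-0.09734275  0.          0.          0.          0.        ] [ 2.20449544 -2.17102895  0.08137148] [ -45.62738138  512.75367607 1180.61448228]
wrist [[339.4905004    0.         253.52956305]
 [  0.         339.4905004  190.45861854]
 [  0.           0.           1.        ]] [-0.0464427  0.         0.         0.         0.       ] [-2.31478155 -1.67844273 -0.28012956] [-524.89752759  -42.82510343  381.42875101]
```

View pics/top0.png

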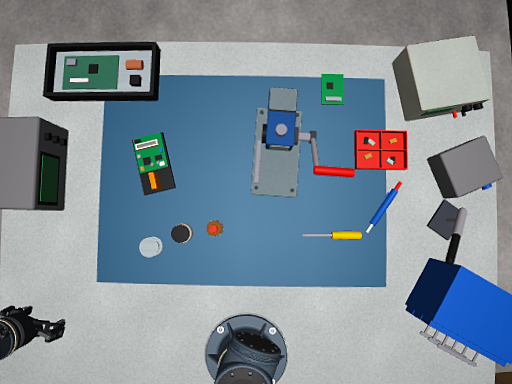

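View pics/side0.png

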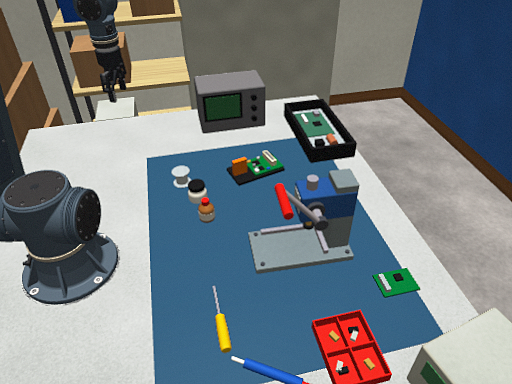

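View pics/wrist0.png

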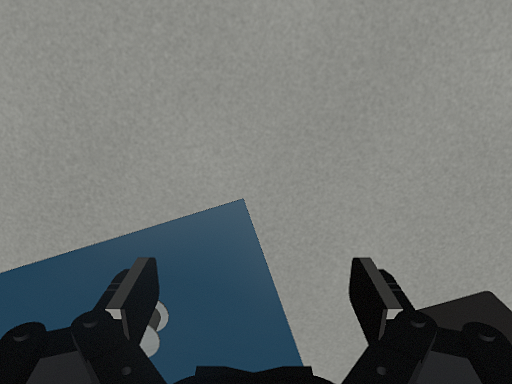

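The top view shows the carrier at about (153,163), fin near (153,180). The press bed spans (250–300, 107–196), and the red bar is at about (334,171). I'll zoom in to measure.

```bash
python3 - <<'E'
import cv2,pickle
d=pickle.load(open("c0.pkl","rb"))
t=d["top"]["frame"];s=d["side"]["frame"]
def crop(im,x,y,w,h,k,n):
    cv2.imwrite("pics/"+n,cv2.resize(im[y:y+h,x:x+w],None,fx=k,fy=k,interpolation=cv2.INTER_CUBIC))
crop(t,125,125,60,75,8,"tc.png")
crop(t,240,80,130,125,6,"tp.png" ) if 0 else crop(t,240,80,120,120,5,"tp.png")
crop(s,220,140,75,50,10,"sc.png")
crop(s,240,160,130,120,5,"sp.png")
E
```

```text
(no output)
```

View pics/tc.png

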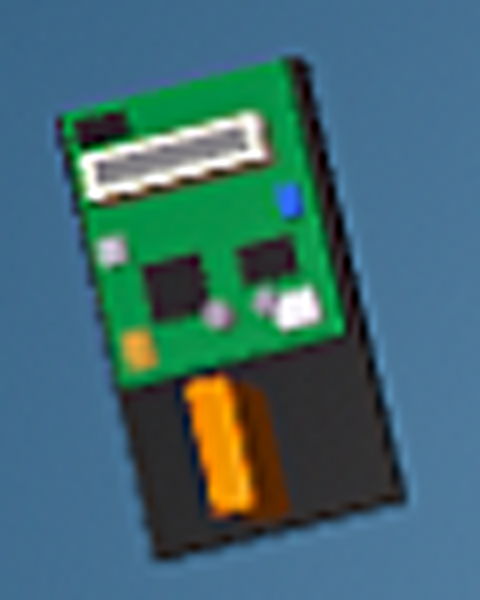

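View pics/tp.png

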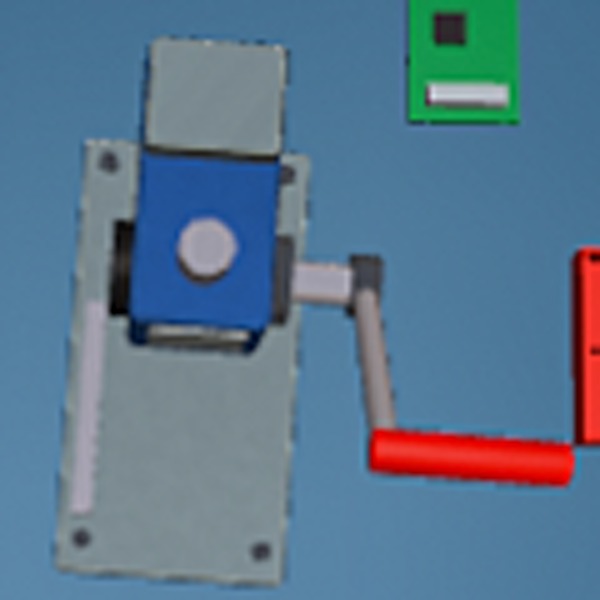

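View pics/sc.png

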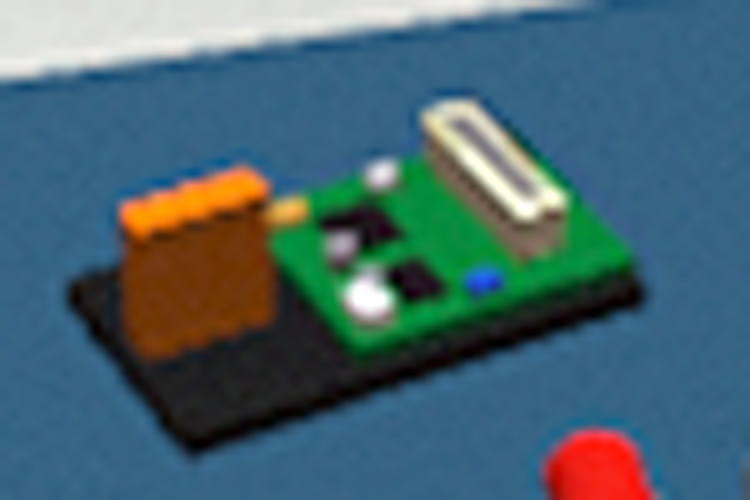

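View pics/sp.png

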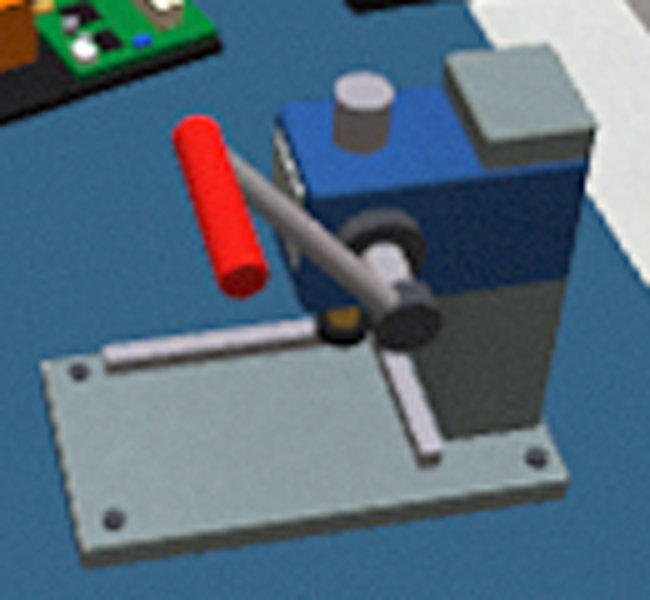

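```bash
cat > h.py <<'E'
import numpy as np,cv2
from scipy.optimize import least_squares
def un(p,x0,y0,k): return ((p[0]+.5)/k-.5+x0,(p[1]+.5)/k-.5+y0)
def proj(c,P): return cv2.projectPoints(np.float64(P).reshape(-1,1,3),c["rvec"],c["tvec"],c["camera_matrix"],c["dist"])[0].reshape(-1,2)
def w(p,P):
    P=np.float64(P).reshape(-1,3);c,s=np.cos(p[2]),np.sin(p[2])
    return np.c_[p[0]+c*P[:,0]-s*P[:,1],p[1]+s*P[:,0]+c*P[:,1],P[:,2]]
def fit(obs,p0):
    # obs: list of (cam, P(3), pix)
    f=lambda p:np.concatenate([(proj(c,w(p,P))[0]-q) for c,P,q in obs])
    r=least_squares(f,p0,x_scale=[10,10,.05],loss='soft_l1')
    return r.x,f(r.x).reshape(-1,2)
E
cat > m.py <<'E'
from h import *;import pickle
d=pickle.load(open("c0.pkl","rb"));T,S=d["top"],d["side"]
tp=lambda *p:un(p,240,80,5); sp=lambda *p:un(p,240,160,5); tc=lambda *p:un(p,125,125,8); sc=lambda *p:un(p,220,140,10)
press=[(T,(-155,70,20),tp(58,568)),(T,(-155,-70,20),tp(281,582)),(T,(115,-70,20),tp(311,155)),(T,(115,70,20),tp(88,140)),
(T,(-35,37,220),tp(132,320)),(T,(-35,-37,220),tp(266,330)),
(S,(-155,70,20),sp(42,362)),(S,(-155,-70,20),sp(82,552)),(S,(115,-70,20),sp(568,484)),(S,(-35,-37,220),sp(314,196)),(S,(-35,37,220),sp(277,110))]
car=[(T,(-30,-50,12),tc(406,500)),(T,(-30,50,12),tc(155,558)),(T,(150,-50,12),tc(303,62)),
(S,(-30,50,12),sc(72,290)),(S,(-30,-50,12),sc(192,440)),
(T,(-25,8,68),tc(215,518)),(T,(-25,-8,68),tc(254,512)),(T,(25,8,68),tc(184,380)),(T,(25,-8,68),tc(226,376)),
(S,(-25,-8,68),sc(138,238)),(S,(25,-8,68),sc(270,196)),(S,(-25,8,68),sc(120,210)),(S,(25,8,68),sc(248,170))]
if __name__=="__main__":
  for o,p0 in((press,(550,-50,0)),(car,(500,250,.2))):
    for sub in ("both","T","S"):
      oo=[q for q in o if sub=="both" or (q[0] is T)==(sub=="T")]
      p,r=fit(oo,p0);print(sub,p.round(3))
      if sub=="both":print(r.round(1).tolist());keep=p
    o and print()
    if o is press:
      for y in(-70,-87.5,-182.5,-165,-105):print(y,proj(T,w(keep,(-103+0,y,303))),) 
E
python3 m.py
```

```text
both [ 6.43741e+02 -8.70290e+01 -5.60000e-02]
[[0.1, 0.3], [1.2, 0.8], [0.6, -0.3], [0.4, -0.6], [-0.1, 0.0], [1.9, 0.1], [-0.1, -0.5], [0.1, -0.6], [1.1, -1.6], [-0.5, -0.7], [-0.6, -2.4]]
T [ 6.43871e+02 -8.51440e+01 -5.60000e-02]
S [ 6.43047e+02 -9.12240e+01 -6.70000e-02]

-70 [[310.09770235 169.17309754]]
-87.5 [[317.52202091 169.71097018]]
-182.5 [[357.578176   172.63972178]]
-165 [[350.23716194 172.09954156]]
-105 [[324.93451428 170.24951794]]
both [5.25391e+02 2.82413e+02 2.60000e-01]
[[-0.0, 0.1], [0.2, 0.6], [0.1, -0.9], [-1.2, -1.4], [-0.7, -0.7], [0.5, -0.4], [0.8, -0.9], [0.6, 0.5], [0.6, -0.3], [-0.2, -1.0], [0.1, -1.1], [-0.4, -0.7], [0.1, -0.9]]
T [5.24843e+02 2.83741e+02 2.52000e-01]
S [5.25495e+02 2.76975e+02 2.70000e-01]
```

```bash
cat >> h.py <<'E'
from scipy.spatial.transform import Rotation as R
def delta(st,pos,ang):
    M=R.from_quat(st["orientation"]).as_matrix()
    d=M.T@(np.array(pos)-st["tcp_pos"])/1000
    a=np.arctan2(M[1,0],M[0,0]); y=-((ang-a+np.pi)%(2*np.pi)-np.pi)
    return d.round(4),round(y,3)
E
python3 -c "
from h import *
from rig import robot
print(delta(robot.state(),(525,282.5,370),.257+np.pi/2))"
```

```text
(array([-0.0933,  0.4113,  0.0343]), np.float64(-0.573))
```

>>> {"method": "carry_out", "body": {"commands": [[[0,-0.012,0.055,0.005,-0.08],[0,-0.025,0.11,0.01,-0.16],[0,-0.038,0.165,0.015,-0.24],[0,-0.05,0.22,0.02,-0.32],[0,-0.062,0.275,0.025,-0.4]]]}}

```text
clock: 0.78
tcp_pos: [406.6, 353.5, 379.4]
orientation: [0.676, 0.737, -0.0, -0.0]
wrist_force: [0.3, 0.5, 0.5]
finger_gap: 85.6
```

```bash
python3 -c "
from h import *
from rig import robot
print(delta(robot.state(),(525,282.5,370),.257+np.pi/2),robot.state()['joint_positions'])"
```

```text
(array([-0.081 ,  0.1118,  0.0094]), np.float64(-0.17)) [ 7.15643689e-01  2.71156216e-01 -3.33815702e-02  1.26635138e+00
  2.87462105e-05  6.28739349e-01]
```

>>> {"method": "carry_out", "body": {"commands": [[[0,-0.03,0.04,0.003,-0.07],[0,-0.06,0.08,0.007,-0.14],[0,-0.081,0.112,0.009,-0.17],[0,-0.081,0.112,0.009,-0.17]]]}}

```text
clock: 1.27
tcp_pos: [525.5, 281.9, 369.7]
orientation: [0.613, 0.79, -0.001, -0.0]
wrist_force: [-1.1, 0.2, -1.1]
finger_gap: 85.4
```

```bash
python3 -c "
from h import *
from rig import robot
import pickle
c=robot.capture('wrist');pickle.dump(c,open('w1.pkl','wb'))
cv2.imwrite('pics/w1.png',c['frame'])
p=(525,282.5,.257)
print(proj(c,w(p,[(-30,50,12),(-30,-50,12),(150,-50,12),(150,50,12),(-25,8,68),(-25,-8,68),(25,-8,68),(25,8,68)])).round(1).tolist())
print(robot.state()['tcp_pos'])"
```

```text
[[305.9, 131.8], [202.4, 132.5], [211.2, 290.4], [298.8, 290.0], [264.1, 149.3], [244.4, 149.5], [245.3, 206.6], [263.8, 206.5]]
[524.29427834 282.61472992 369.90526833]
```

View pics/w1.png

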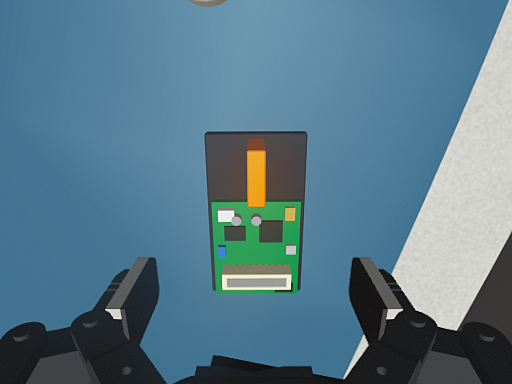

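```bash
python3 -c "
import cv2;im=cv2.imread('pics/w1.png');cv2.imwrite('pics/w1c.png',cv2.resize(im[120:300,190:320],None,fx=3.3,fy=3.3,interpolation=cv2.INTER_CUBIC))"
```

```text
(no output)
```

View pics/w1c.png

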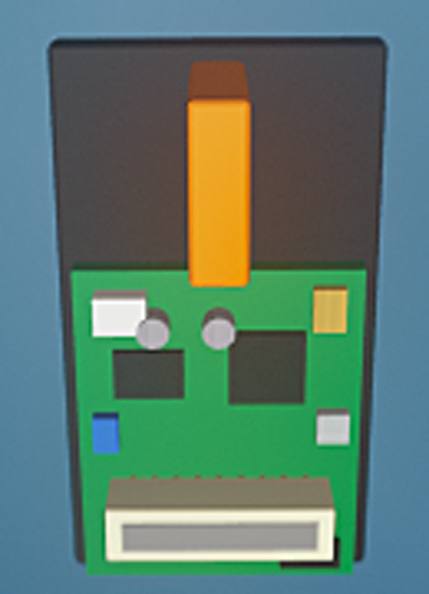

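```bash
python3 -c "
from h import *;import pickle
from rig import robot
c=pickle.load(open('w1.pkl','rb'))
u=lambda *p:un(p,190,120,3.3)
o=[(c,(-30,-50,12),u(50,43)),(c,(-30,50,12),u(386,43)),(c,(150,-50,12),u(77,562)),(c,(150,50,12),u(365,560)),
(c,(-25,-8,68),u(188,100)),(c,(-25,8,68),u(250,100)),(c,(25,8,68),u(249,285)),(c,(25,-8,68),u(190,285))]
p,r=fit(o,(525,282,.257));print(p,r.round(1).tolist())
print(delta(robot.state(),(*p[:2],205),p[2]+np.pi/2))"
```

```text
[5.24685441e+02 2.83959909e+02 2.58281767e-01] [[-0.9, -0.1], [0.7, -0.8], [-0.3, 0.6], [0.0, 0.6], [-0.4, -0.4], [0.5, -0.6], [0.5, 0.6], [-0.2, 0.7]]
(array([0.0012, 0.0009, 0.1649]), np.float64(-0.006))
```

>>> {"method": "carry_out", "body": {"commands": [[[0,0.001,0.001,0.05,-0.006],[0,0.001,0.001,0.1,-0.006],[0,0.001,0.001,0.15,-0.006],[0,0.001,0.001,0.172,-0.006],[0,0.001,0.001,0.172,-0.006]]]}}

```text
clock: 1.95
tcp_pos: [522.7, 284.9, 197.2]
orientation: [0.609, 0.793, -0.002, -0.001]
wrist_force: [0.1, 0.1, -0.2]
finger_gap: 85.6
```

>>> {"method": "carry_out", "body": {"commands": [[[1,0,0,0,0],[1,0,0,0,0],[1,0,0,0,0],[1,0,0,0,0],[1,0,0,0,0]]], "squeeze": 50}}

```text
clock: 2.58
tcp_pos: [524.5, 284.6, 199.4]
orientation: [0.609, 0.793, 0.0, 0.0]
wrist_force: [-0.7, -1.2, 6.3]
finger_gap: 15.8
```

```bash
python3 -c "
from h import *
from rig import robot
s=robot.state();print(s['tcp_pos'],s['wrist_force'],s['finger_gap'])
c=robot.capture('wrist');cv2.imwrite('pics/w2.png',c['frame'])"
```

```text
[524.52757568 284.59971944 199.41618499] [-0.73371802 -1.16709153  6.3166294 ] 15.82931912840756
```

View pics/w2.png

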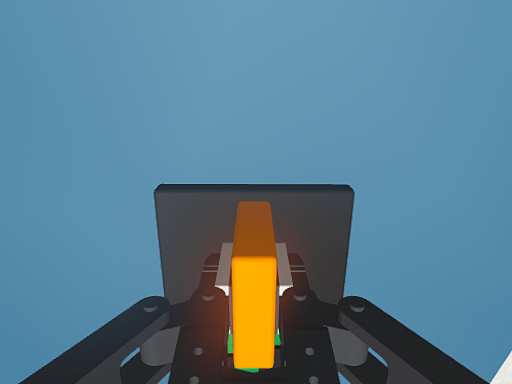

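```bash
cat >> h.py <<'E'
def ray(c,px,z):
    n=cv2.undistortPoints(np.float64([[px]]),c["camera_matrix"],c["dist"])[0,0]
    Rm=cv2.Rodrigues(np.float64(c["rvec"]))[0]; C=-Rm.T@np.ravel(c["tvec"]); v=Rm.T@np.r_[n,1]
    return C+v*(z-C[2])/v[2]
E
python3 -c "
from h import *;import pickle
d=pickle.load(open('c0.pkl','rb'));T=d['top']
for n,q,z in (('flux',(215,228),60),('jar',(181,233),60),('spool',(150,247),50),('drv',(304,235),10),('drv2',(360,236),10),('pump',(368,232),10)): print(n,ray(T,q,z).round())
from rig import robot
s=robot.capture('side');cv2.imwrite('pics/s2.png',s['frame'])
print(w((643.5,-86.5,-.057),[(-300,-10,0),(-115,0,0)]))"
```

```text
flux [388.  95.  60.]
jar [371. 195.  60.]
spool [327. 289.  50.]
drv [ 369. -172.   10.]
drv2 [ 367. -345.   10.]
pump [ 380. -370.   10.]
[[343.41752667 -79.39301754   0.        ]
 [528.68676692 -79.94854896   0.        ]]
```

View pics/s2.png

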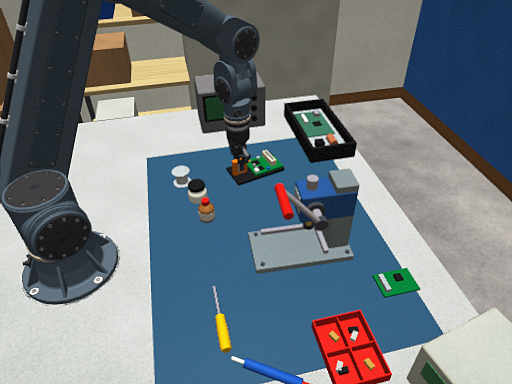

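>>> {"method": "carry_out", "body": {"commands": [[[1,0,0,0,0],[1,0,0,-0.005,0],[1,0,0,-0.02,0],[1,0,0,-0.045,0],[1,0,0,-0.075,0]]], "squeeze": 110}}

```text
clock: 3.3
tcp_pos: [524.0, 284.4, 274.6]
orientation: [0.609, 0.793, -0.001, -0.0]
wrist_force: [0.7, 0.1, -4.4]
finger_gap: 14.6
```

>>> {"method": "carry_out", "body": {"commands": [[[1,0,0,-0.02,0],[1,0,0,-0.038,0],[1,0,0,-0.038,0]]]}}

```text
clock: 3.68
tcp_pos: [524.6, 284.8, 313.5]
orientation: [0.609, 0.793, 0.001, 0.001]
wrist_force: [0.6, 0.2, -4.8]
finger_gap: 15.0
```

```bash
python3 -c "
from h import *
from rig import robot
s=robot.state();print(s['tcp_pos'],s['wrist_force'],s['moment'],s['finger_gap'])
c=robot.capture('wrist');cv2.imwrite('pics/w3.png',c['frame'])
c=robot.capture('side');cv2.imwrite('pics/s3.png',c['frame'][60:240,180:340].repeat(4,0).repeat(4,1)[:600,:800])
print(delta(s,(345,-80,308),-.057+np.pi/2))"
```

```text
[524.60813729 284.75537356 313.49672664] [ 0.5694748   0.16218481 -4.80592479] [-0.04733269  0.19243571 -0.01723268] 14.986893049782028
(array([-0.3063, -0.2674,  0.0046]), np.float64(0.317))
```

View pics/w3.png

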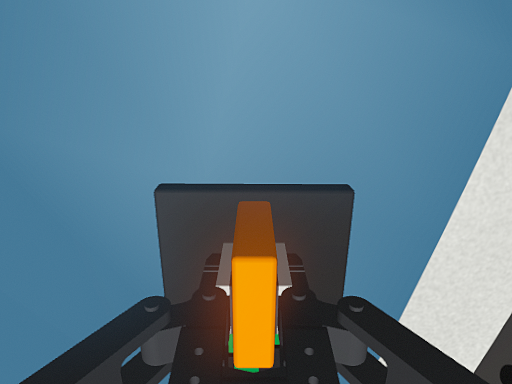

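View pics/s3.png

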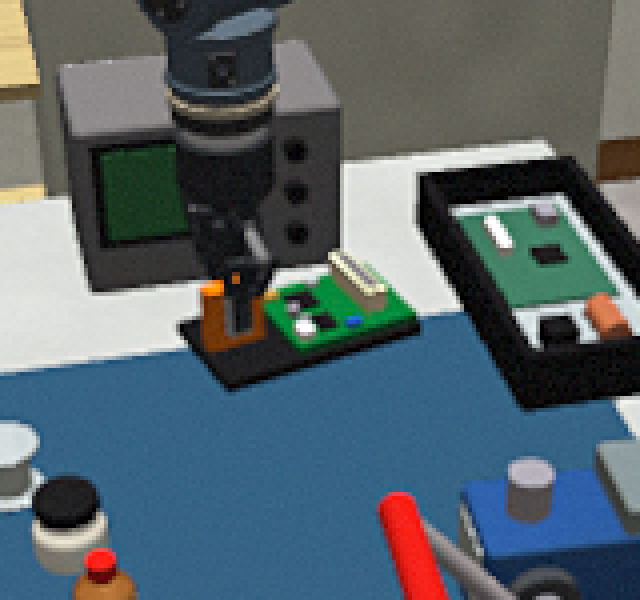

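>>> {"method": "carry_out", "body": {"commands": [[[1,-0.02,-0.018,0,0.02],[1,-0.05,-0.045,0,0.05],[1,-0.085,-0.075,0,0.09],[1,-0.12,-0.105,0,0.13],[1,-0.155,-0.135,0,0.17]]]}}

```text
clock: 4.4
tcp_pos: [432.5, 98.8, 310.8]
orientation: [0.675, 0.738, -0.001, -0.0]
wrist_force: [1.2, -1.5, -3.0]
finger_gap: 14.6
```

```bash
python3 -c "
from h import *
from rig import robot
s=robot.state();print(s['tcp_pos'],s['joint_positions'])
print(delta(s,(345,-80,308),-.057+np.pi/2))"
```

```text
[432.53838876  98.84110858 310.84317468] [ 2.24731019e-01  1.56162930e-01 -3.70369400e-01  1.04586798e+00
 -2.47320727e-04  1.35535833e-01]
(array([-0.1703, -0.1031,  0.0031]), np.float64(0.146))
```

>>> {"method": "carry_out", "body": {"commands": [[[1,-0.035,-0.02,0,0.03],[1,-0.075,-0.045,0,0.065],[1,-0.115,-0.07,0,0.1],[1,-0.15,-0.09,0,0.13],[1,-0.17,-0.103,0.003,0.146]]]}}

```text
clock: 5.03
tcp_pos: [345.2, -79.7, 308.2]
orientation: [0.727, 0.686, -0.0, -0.0]
wrist_force: [-0.1, 0.6, -4.6]
finger_gap: 14.7
```

>>> {"method": "carry_out", "body": {"commands": [[[1,0,0,0,0],[1,0,0,0,0]]]}}

```text
clock: 5.28
tcp_pos: [346.5, -78.4, 308.5]
orientation: [0.727, 0.687, -0.0, -0.0]
wrist_force: [0.2, -0.5, -5.4]
finger_gap: 14.9
```

```bash
cat > v.py <<'E'
from h import *
from rig import robot
import sys,pickle
n=sys.argv[1]
s=robot.state();print(s['clock'],s['tcp_pos'],s['wrist_force'],s['moment'],s['finger_gap'])
for k in sys.argv[2:]:
    c=robot.capture(k);pickle.dump(c,open(f'{k}{n}.pkl','wb'));cv2.imwrite(f'pics/{k}{n}.png',c['frame'])
E
python3 v.py 4 top side
```

```text
5.275 [346.47840848 -78.3594307  308.46804329] [ 0.22568286 -0.54447085 -5.38016797] [-0.02693549  0.15272283 -0.00795372] 14.872203651356925
```

View pics/side4.png

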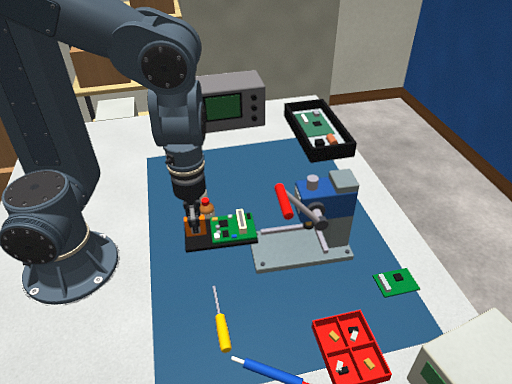

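View pics/top4.png

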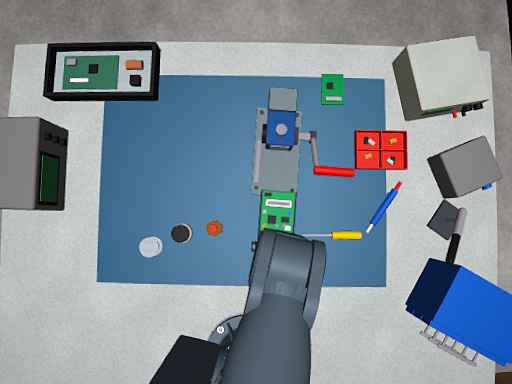

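```bash
python3 - <<'E'
from h import *;import pickle
d=pickle.load(open('c0.pkl','rb'));T=d['top']
Rm=cv2.Rodrigues(T['rvec'])[0];print('cam',-Rm.T@np.ravel(T['tvec']))
im=T['frame'].astype(float); b=im[...,0]-im[...,2]  # blue mat high, grey low
def edge(y,x0,x1):
    r=b[y,x0:x1];lo,hi=r.min(),r.max();m=(lo+hi)/2
    for i in range(len(r)-1):
        if (r[i]-m)*(r[i+1]-m)<=0: return x0+i+(m-r[i])/(r[i+1]-r[i])
for nm,(ya,xa,yb,xb) in {'L':(112,257.5,190,252),'R':(120,302,190,296.5)}.items():
    P=[]
    for y in range(ya,yb+1):
        xc=xa+(xb-xa)*(y-ya)/(yb-ya)
        e=edge(y,int(xc)-5,int(xc)+6)
        if e: P.append(ray(T,(e,y),20)[:2])
    P=np.array(P)
    for _ in range(3):
        k=np.polyfit(P[:,0],P[:,1],1);r=P[:,1]-np.polyval(k,P[:,0]);P=P[abs(r)<2.5*r.std()+.05]
    k=np.polyfit(P[:,0],P[:,1],1)
    print(nm,len(P),np.arctan(k[0]),r.std(),np.polyval(k,543.5),np.polyval(k,643.5))
# front/rear edges
for nm,(xa,xb,y) in {'F':(255,294,195),'Rr':(258,264,108)}.items():
    P=[]
    for x in range(xa,xb+1):
        c=b[:,x];seg=c[y-5:y+6];m=(seg.min()+seg.max())/2
        for i in range(10):
            if (seg[i]-m)*(seg[i+1]-m)<=0:
                P.append(ray(T,(x,y-5+i+(m-seg[i])/(seg[i+1]-seg[i])),20)[:2]);break
    P=np.array(P)
    for _ in range(3):
        k=np.polyfit(P[:,1],P[:,0],1);r=P[:,0]-np.polyval(k,P[:,1]);P=P[abs(r)<2.5*r.std()+.05]
    print(nm,len(P),-np.arctan(k[0]),r.std(),np.polyval(k,P[:,1].mean()),P[:,1].mean())
E
```

```text
cam [ 429.46765807  -33.25253639 1213.79592417]
L 79 -0.05641777164991403 0.2548693120273217 -8.435231080023378 -14.08300173563093
R 62 -0.05566079604294425 0.3614468949287187 -149.2023418162041 -154.7741766881544
F 40 -0.05613633800105364 0.19808571128478644 487.53331183746565 -79.51263330677666
Rr 7 0.0009436319772409458 0.1634648766281095 761.2814561350699 -34.18867891353752
```

```bash
cat > g.py <<'E'
from h import *
from rig import robot
import sys
PR=(643.5,-85,-.056)
# usage: g.py px py z [toolang offset]
px,py,z=map(float,sys.argv[1:4]); a=PR[2]+(np.pi/2 if len(sys.argv)<5 else float(sys.argv[4]))
s=robot.state()
W=w(PR,(px,py,z))[0];print(W.round(1),delta(s,W,a))
c,sn=np.cos(PR[2]),np.sin(PR[2]);q=s['tcp_pos']-[PR[0],PR[1],0]
f=s['wrist_force']
print('press tcp',(c*q[0]+sn*q[1]).round(2),(-sn*q[0]+c*q[1]).round(2),q[2].round(2),'F',(c*f[0]+sn*f[1]).round(2),(-sn*f[0]+c*f[1]).round(2),f[2].round(2),'M',s['moment'].round(3),'gap',round(s['finger_gap'],1),'t',s['clock'])
E
python3 g.py -297 -6 226
```

```text
[346.6 -74.4 226. ] (array([ 0.0037, -0.0003,  0.0826]), np.float64(0.001))
press tcp -296.69 -9.68 308.59 F -0.13 -0.33 -3.85 M [ 0.005  0.24  -0.016] gap 14.9 t 5.375
```

>>> {"method": "carry_out", "body": {"commands": [[[1,0.003,0,0.02,0.001],[1,0.003,0,0.045,0.001],[1,0.003,0,0.07,0.001],[1,0.003,0,0.082,0.001],[1,0.003,0,0.082,0.001]]]}}

```text
clock: 6.0
tcp_pos: [346.6, -75.2, 226.3]
orientation: [0.727, 0.687, -0.0, -0.001]
wrist_force: [0.1, -0.4, -3.8]
finger_gap: 14.9
```

```bash
python3 v.py 5 side top; python3 g.py -125 -6 225
```

```text
6.0 [346.60235777 -75.17181582 226.33993237] [ 0.06312284 -0.35471063 -3.82874068] [-0.0269064   0.20651425  0.03262221] 14.876568173035913
[518.4 -84.  225. ] (array([0.0011, 0.1715, 0.0024]), np.float64(-0.0))
press tcp -296.5 -7.03 227.25 F 0.06 -0.04 -4.84 M [-0.008  0.192  0.011] gap 14.8 t 6.1
```

View pics/side5.png

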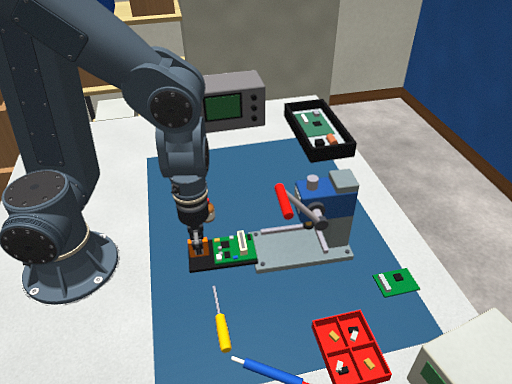

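>>> {"method": "carry_out", "body": {"commands": [[[1,0,0.01,0,0],[1,0,0.03,0,0],[1,0,0.055,0,0],[1,0,0.075,0,0],[1,0,0.085,0,0]]]}}

```text
clock: 6.72
tcp_pos: [433.2, -80.5, 227.2]
orientation: [0.727, 0.687, 0.0, 0.001]
wrist_force: [-0.7, -0.1, -4.9]
finger_gap: 14.7
```

```bash
python3 g.py -125 -6 225;python3 v.py 6 side top;python3 -c "
import cv2
t=cv2.imread('pics/top6.png');cv2.imwrite('pics/top6c.png',cv2.resize(t[80:230,220:370],None,fx=4,fy=4,interpolation=cv2.INTER_CUBIC))
t=cv2.imread('pics/side6.png');cv2.imwrite('pics/side6c.png',cv2.resize(t[130:280,180:370],None,fx=4,fy=4,interpolation=cv2.INTER_CUBIC))"
```

```text
[518.4 -84.  225. ] (array([0.0014, 0.0852, 0.0023]), np.float64(-0.001))
press tcp -210.18 -7.3 227.2 F -0.71 -0.12 -4.93 M [0.007 0.201 0.017] gap 14.7 t 6.725
6.725 [433.24514879 -80.52689715 227.19723554] [-0.71445931 -0.07724622 -4.92724023] [0.00656659 0.2008772  0.01651988] 14.663264544391843
```

View pics/top6c.png

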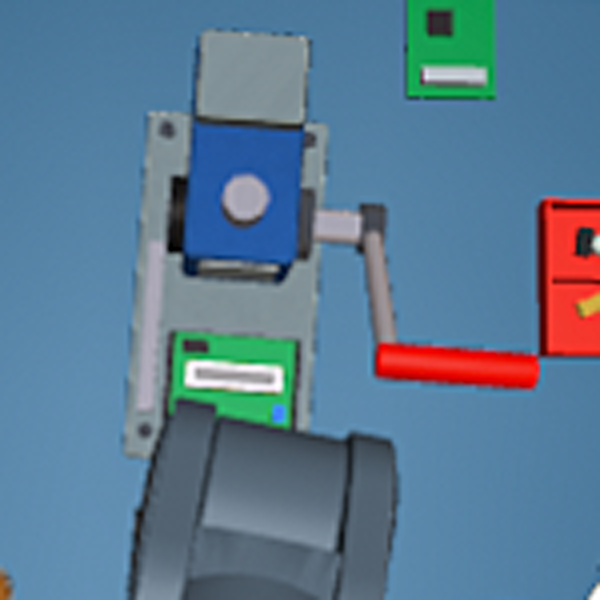

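View pics/side6c.png

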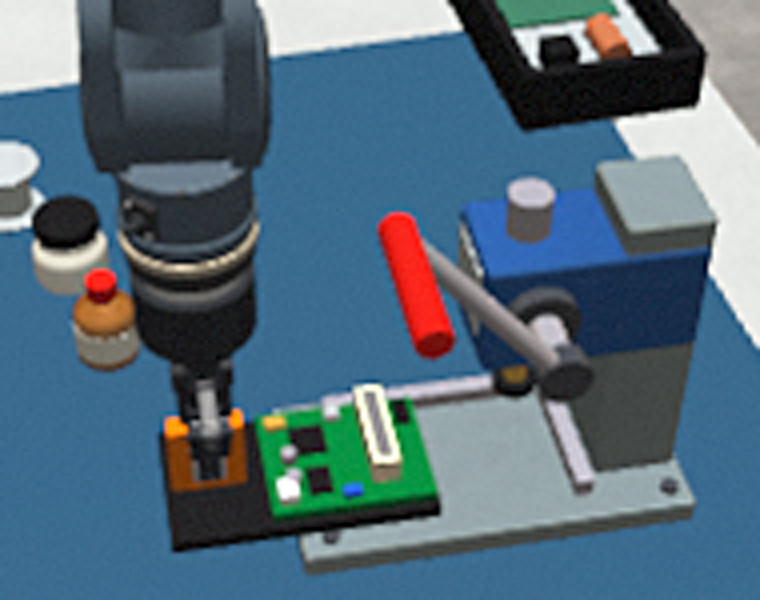

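```bash
python3 - <<'E'
from h import *;import pickle
S=pickle.load(open('side6.pkl','rb'));T=pickle.load(open('top6.pkl','rb'))
for z in (227,270,300,320,350,400,450,500):
    P=(433,-80.5,z);q=proj(S,P)[0];t=proj(T,P)[0];print(z,((q-[180,130])*4).round(),((t-[220,80])*4).round())
    # right-side extent: world y where top px x=395 at z
    a=ray(T,(220+395/4,80+470/4),z); b=ray(T,(220+140/4,80+560/4),z); print('   R',a.round(),'L',b.round())
E
```

```text
227 [189. 265.] [231. 533.]
   R [ 474. -183.  227.] L [415. -23. 227.]
270 [185. 209.] [235. 533.]
   R [ 472. -177.  270.] L [416. -24. 270.]
300 [181. 168.] [237. 533.]
   R [ 471. -172.  300.] L [416. -24. 300.]
320 [179. 140.] [239. 533.]
   R [ 470. -169.  320.] L [417. -24. 320.]
350 [176.  96.] [242. 533.]
   R [ 469. -165.  350.] L [417. -25. 350.]
400 [170.  18.] [247. 532.]
   R [ 466. -157.  400.] L [418. -25. 400.]
450 [163. -66.] [253. 532.]
   R [ 464. -149.  450.] L [419. -26. 450.]
500 [ 156. -156.] [260. 532.]
   R [ 462. -142.  500.] L [419. -26. 500.]
```

```bash
python3 - <<'E'
from h import *;import pickle
S=pickle.load(open('side5.pkl','rb'));
Rm=cv2.Rodrigues(S['rvec'])[0];print('cam',-Rm.T@np.ravel(S['tvec']))
im=cv2.imread('pics/side5.png');cv2.imwrite('pics/side5c.png',cv2.resize(im[30:220,110:250],None,fx=3.15,fy=3.15,interpolation=cv2.INTER_CUBIC)) 
im=cv2.imread('pics/side2.png') if 0 else cv2.imread('pics/s2.png');cv2.imwrite('pics/s2c.png',cv2.resize(im[0:190,180:290],None,fx=3.15,fy=3.15,interpolation=cv2.INTER_CUBIC)) 
E
```

```text
cam [ 345.81673527 -807.77746488  857.40609699]
```

View pics/side5c.png

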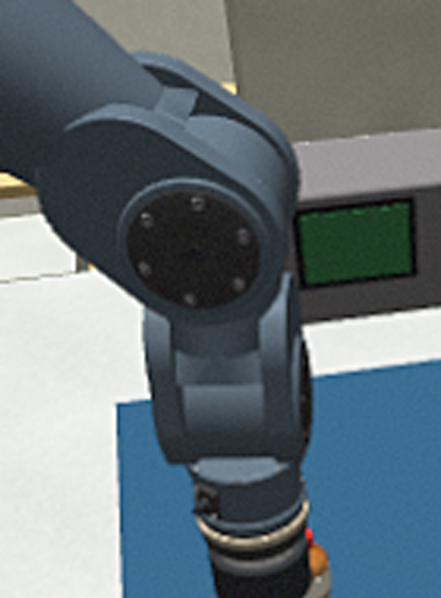

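View pics/s2c.png

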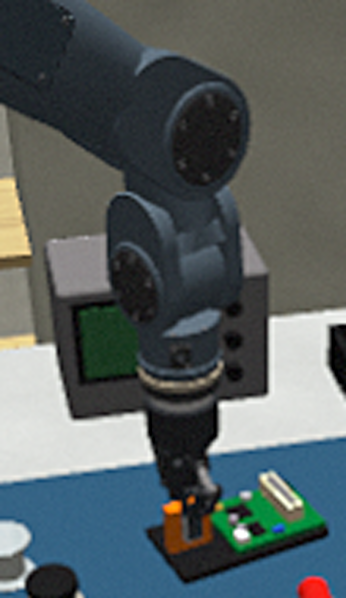

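```bash
python3 - <<'E'
from h import *;import pickle
S=pickle.load(open('side5.pkl','rb'))
def at(q,y):
    q=un(q,110,30,3.15)
    a=ray(S,q,0);b=ray(S,q,500);t=(y-a[1])/(b[1]-a[1]);return (a+t*(b-a)).round()
for n,q,y in (('disc c',(195,247),-155),('disc bottom',(192,322),-155),('disc bottom',(192,322),-140),('fork right-front bottom',(165,455),-125),('fork bot',(240,465),-120),('ring',(255,545),-110),('disc left',(38,200),-155),('disc right',(283,240),-155),('fork l',(150,380),-120),('fork r',(300,380),-75)):print(n,at(q,y))
E
```

```text
disc c [ 338. -155.  515.]
disc bottom [ 330. -155.  467.]
disc bottom [ 329. -140.  458.]
fork right-front bottom [ 297. -125.  353.]
fork bot [ 344. -120.  332.]
ring [ 345. -110.  251.]
disc left [ 261. -155.  553.]
disc right [ 387. -155.  512.]
fork l [ 297. -120.  409.]
fork r [393. -75. 363.]
```

>>> {"method": "carry_out", "body": {"commands": [[[1,0,0.01,0,0],[1,0,0.03,0,0],[1,0,0.05,0.001,0],[1,0,0.07,0.002,0],[1,0,0.08,0.002,0]]]}}

```text
clock: 7.45
tcp_pos: [512.1, -84.9, 224.7]
orientation: [0.727, 0.687, 0.0, 0.0]
wrist_force: [-0.8, 0.1, -5.2]
finger_gap: 14.9
```

```bash
python3 g.py -120 -6 222;python3 v.py 7 side top;python3 -c "
import cv2
t=cv2.imread('pics/top7.png');cv2.imwrite('pics/top7c.png',cv2.resize(t[80:230,220:370],None,fx=4,fy=4,interpolation=cv2.INTER_CUBIC))
t=cv2.imread('pics/side7.png');cv2.imwrite('pics/side7c.png',cv2.resize(t[130:280,180:370],None,fx=4,fy=4,interpolation=cv2.INTER_CUBIC))"
```

```text
[523.4 -84.3 222. ] (array([0.0013, 0.0112, 0.0027]), np.float64(-0.001))
press tcp -131.17 -7.29 224.68 F -0.8 0.05 -5.16 M [ 0.009  0.251 -0.018] gap 14.9 t 7.45
7.45 [512.12654035 -84.93983938 224.67529908] [-0.79516154  0.08995368 -5.15538729] [ 0.00937344  0.25078004 -0.01828271] 14.87900198446091
```

View pics/side7c.png

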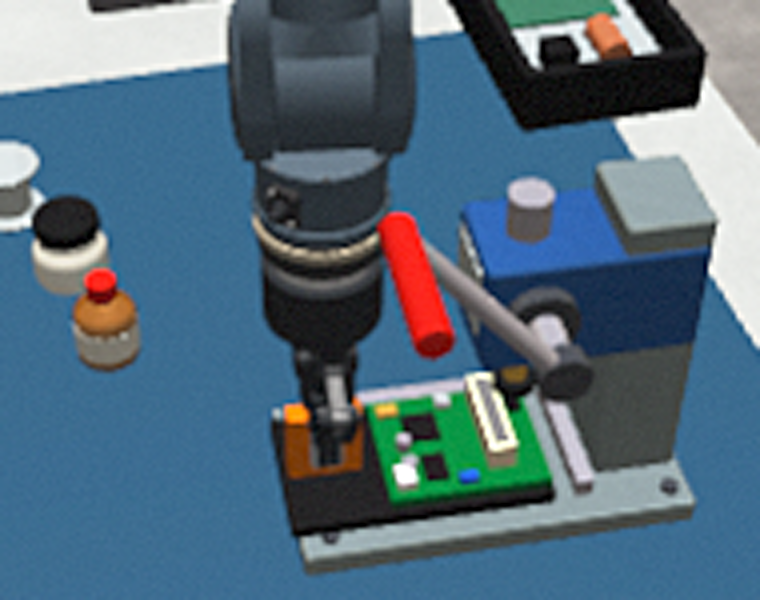

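>>> {"method": "carry_out", "body": {"commands": [[[1,0,0.004,0.001,0],[1,0.002,0.008,0.002,0],[1,0.003,0.008,0.003,0],[1,0.003,0.008,0.003,0]]]}}

```text
clock: 8.05
tcp_pos: [519.3, -82.2, 221.6]
orientation: [0.727, 0.687, -0.0, -0.0]
wrist_force: [-0.0, 0.1, -5.0]
finger_gap: 14.6
```

```bash
python3 g.py -120 0 220
```

```text
[523.7 -78.3 220. ] (array([0.0042, 0.0042, 0.0016]), np.float64(-0.001))
press tcp -124.16 -4.15 221.63 F -0.02 0.07 -5.03 M [-0.022  0.185  0.042] gap 14.6 t 8.05
```

Now push left gently.

>>> {"method": "carry_out", "body": {"commands": [[[1,0.002,0,0,0],[1,0.003,0,0,0],[1,0.004,0,0,0]]]}}

```text
clock: 8.43
tcp_pos: [519.7, -78.3, 221.8]
orientation: [0.727, 0.687, -0.0, 0.0]
wrist_force: [0.7, 1.4, -4.6]
finger_gap: 15.1
```

```bash
python3 g.py -120 0 220
```

```text
[523.7 -78.3 220. ] (array([0.0002, 0.0039, 0.0018]), np.float64(-0.001))
press tcp -123.95 -0.22 221.76 F 0.6 1.43 -4.57 M [ 0.008  0.267 -0.015] gap 15.1 t 8.425
```

>>> {"method": "carry_out", "body": {"commands": [[[1,0.001,0,0,0],[1,0.001,0,0,0]]]}}

```text
clock: 8.68
tcp_pos: [519.8, -77.7, 221.8]
orientation: [0.727, 0.687, -0.001, 0.001]
wrist_force: [-1.3, -4.3, -2.6]
finger_gap: 14.9
```

```bash
python3 g.py -120 0 220
```

```text
[523.7 -78.3 220. ] (array([-0.0003,  0.0039,  0.0018]), np.float64(-0.001))
press tcp -123.93 0.34 221.84 F -1.01 -4.39 -2.65 M [-1.054  0.433 -0.069] gap 14.9 t 8.675
```

>>> {"method": "carry_out", "body": {"commands": [[[1,0.001,0,0,0],[1,0.001,0,0,0]]]}}

```text
clock: 8.93
tcp_pos: [519.8, -77.3, 222.0]
orientation: [0.727, 0.686, -0.001, 0.001]
wrist_force: [-2.4, -10.1, -1.4]
finger_gap: 14.4
```

```bash
python3 g.py -120 0 220
```

```text
[523.7 -78.3 220. ] (array([-0.0008,  0.004 ,  0.002 ]), np.float64(-0.002))
press tcp -123.95 0.78 221.97 F -1.82 -10.24 -1.35 M [-2.009  0.679  0.   ] gap 14.4 t 8.925
```

>>> {"method": "carry_out", "body": {"commands": [[[1,-0.001,0.002,0,0],[1,-0.001,0.004,0,0],[1,-0.001,0.006,0,0],[1,-0.001,0.007,0,0],[1,-0.001,0.007,0,0]]]}}

```text
clock: 9.55
tcp_pos: [526.3, -78.1, 221.3]
orientation: [0.727, 0.687, -0.001, -0.0]
wrist_force: [-3.2, -5.1, -5.4]
finger_gap: 14.7
```

```bash
python3 g.py -115 0 220
```

```text
[528.7 -78.6 220. ] (array([-0.0003,  0.0024,  0.0013]), np.float64(-0.001))
press tcp -117.43 0.34 221.33 F -2.9 -5.32 -5.4 M [-1.265  0.851  0.161] gap 14.7 t 9.55
```

>>> {"method": "carry_out", "body": {"commands": [[[1,0,0.001,0.001,0],[1,0,0.001,0.001,0]]]}}

```text
clock: 9.8
tcp_pos: [527.4, -78.2, 220.4]
orientation: [0.727, 0.687, -0.001, -0.0]
wrist_force: [-2.4, -4.7, -4.6]
finger_gap: 14.9
```

```bash
python3 g.py -115 0 220
```

```text
[528.7 -78.6 220. ] (array([-0.0003,  0.0013,  0.0004]), np.float64(-0.001))
press tcp -116.32 0.32 220.42 F -2.15 -4.86 -4.61 M [-1.295  0.723  0.127] gap 14.9 t 9.8
```

>>> {"method": "carry_out", "body": {"commands": [[[1,0,0.001,0.001,0],[1,0,0.0015,0.001,0]]]}}

```text
clock: 10.05
tcp_pos: [528.5, -78.3, 219.6]
orientation: [0.727, 0.687, -0.001, -0.0]
wrist_force: [-7.0, -6.3, 0.8]
finger_gap: 14.8
```

```bash
python3 g.py -115 0 220
```

```text
[528.7 -78.6 220. ] (array([-0.0003,  0.0002, -0.0004]), np.float64(-0.001))
press tcp -115.16 0.29 219.63 F -6.69 -6.64 0.76 M [-1.219  1.019  0.262] gap 14.8 t 10.05
```

>>> {"method": "carry_out", "body": {"commands": [[[1,0,0.001,0.0005,0],[1,0,0.001,0.0005,0]]]}}

```text
clock: 10.3
tcp_pos: [528.8, -78.3, 219.5]
orientation: [0.727, 0.687, -0.002, -0.001]
wrist_force: [-11.0, -6.4, 8.1]
finger_gap: 14.8
```

```bash
python3 g.py -115 0 220
```

```text
[528.7 -78.6 220. ] (array([-0.0003, -0.0001, -0.0005]), np.float64(-0.001))
press tcp -114.92 0.26 219.54 F -10.59 -7.02 8.11 M [-1.169  1.91   0.266] gap 14.8 t 10.3
```

>>> {"method": "carry_out", "body": {"commands": [[[1,0,0,-0.0005,0],[0.5,0,0,-0.0005,0],[0.5,0,0,-0.0005,0],[0.5,0,0,-0.0005,0]]], "squeeze": 30}}

```text
clock: 10.8
tcp_pos: [530.7, -77.8, 220.0]
orientation: [0.727, 0.687, 0.0, 0.0]
wrist_force: [0.5, 0.2, -1.0]
finger_gap: 42.4
```

```bash
python3 g.py -115 0 220;python3 v.py 8 side top wrist;python3 -c "
import cv2
t=cv2.imread('pics/side8.png');cv2.imwrite('pics/side8c.png',cv2.resize(t[170:290,230:370],None,fx=5,fy=5,interpolation=cv2.INTER_CUBIC))"
```

```text
[528.7 -78.6 220. ] (array([-0.0009, -0.0019, -0.    ]), np.float64(-0.001))
press tcp -113.06 0.86 219.96 F 0.52 0.27 -0.99 M [-0.079  0.067  0.01 ] gap 42.4 t 10.8
10.8 [530.66664154 -77.80902282 219.96088378] [ 0.53077611  0.23818734 -0.99378032] [-0.07890726  0.06683708  0.01027641] 42.4449258434065
```

View pics/side8c.png

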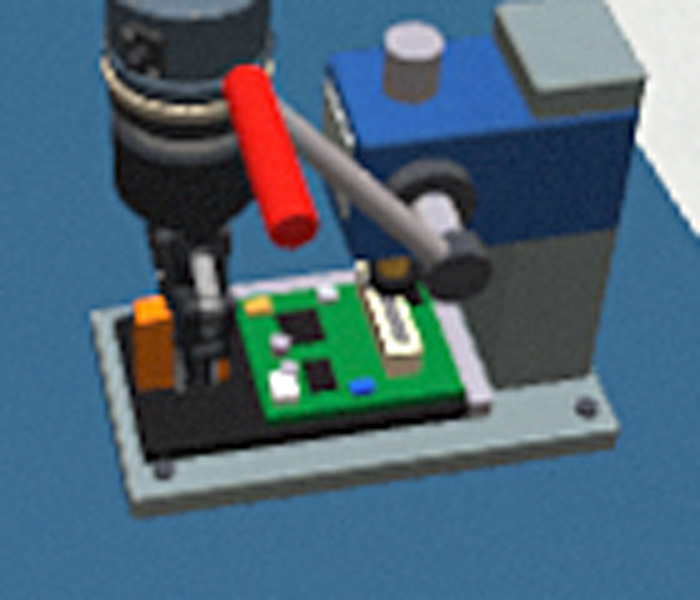

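View pics/wrist8.png

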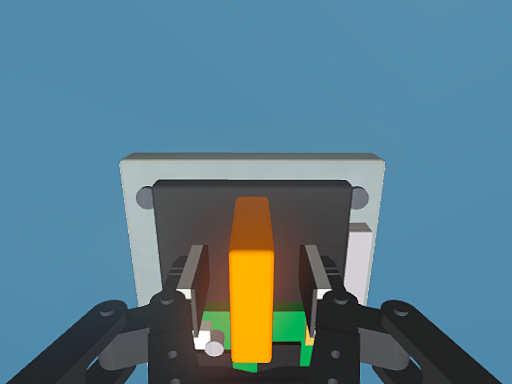

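>>> {"method": "carry_out", "body": {"commands": [[[0.5,0.004,0,0,0],[0.5,0.008,0,0,0],[0.5,0.01,0,0,0],[0.5,0.011,0,0,0]]]}}

```text
clock: 11.45
tcp_pos: [530.9, -66.7, 219.7]
orientation: [0.727, 0.687, -0.0, 0.0]
wrist_force: [-0.4, -0.1, -0.0]
finger_gap: 42.9
```

```bash
python3 g.py -115 0 220
```

```text
[528.7 -78.6 220. ] (array([-0.0119, -0.0016, -0.0003]), np.float64(-0.0))
press tcp -113.41 11.93 219.72 F -0.37 -0.13 -0.05 M [-0.022  0.017  0.069] gap 42.9 t 11.45
```

>>> {"method": "carry_out", "body": {"commands": [[[0.5,0.001,0,0,0],[0.5,0.002,0,0,0]]]}}

```text
clock: 11.7
tcp_pos: [531.0, -65.2, 219.7]
orientation: [0.727, 0.687, -0.0, 0.0]
wrist_force: [-0.0, -5.1, -0.1]
finger_gap: 42.5
```

```bash
python3 g.py -115 0 220
```

```text
[528.7 -78.6 220. ] (array([-0.0135, -0.0016, -0.0002]), np.float64(-0.001))
press tcp -113.42 13.5 219.74 F 0.25 -5.07 -0.07 M [-0.843  0.111 -0.043] gap 42.5 t 11.7
```

>>> {"method": "carry_out", "body": {"commands": [[[0.5,0.001,0,0,0],[0.5,0.001,0,0,0]]]}}

```text
clock: 11.95
tcp_pos: [531.1, -64.8, 219.9]
orientation: [0.727, 0.686, -0.001, 0.001]
wrist_force: [-0.9, -6.5, 1.5]
finger_gap: 42.5
```

```bash
python3 g.py -115 0 220
```

```text
[528.7 -78.6 220. ] (array([-0.0139, -0.0016, -0.0001]), np.float64(-0.002))
press tcp -113.38 13.9 219.88 F -0.54 -6.5 1.45 M [-1.364  0.184 -0.021] gap 42.5 t 11.95
```

>>> {"method": "carry_out", "body": {"commands": [[[0.5,-0.007,0,0,0],[0.5,-0.013,0,0,0],[0.3,-0.013,0,0,0],[0.3,-0.013,0,-0.03,0],[0.3,-0.013,0,-0.06,0]]]}}

```text
clock: 12.58
tcp_pos: [530.2, -76.9, 280.2]
orientation: [0.727, 0.687, -0.0, -0.0]
wrist_force: [0.4, 0.2, 0.1]
finger_gap: 59.9
```

```bash
python3 g.py -155 0 280
```

```text
[488.7 -76.3 280. ] (array([-0.0018, -0.0414,  0.0002]), np.float64(-0.001))
press tcp -113.6 1.75 280.15 F 0.41 0.27 0.08 M [-0.076 -0.018  0.004] gap 59.9 t 12.575
```

>>> {"method": "carry_out", "body": {"commands": [[[1,-0.002,-0.02,0,0],[1,-0.002,-0.04,0,0],[1,-0.002,-0.056,0,0],[1,-0.002,-0.056,0.03,0],[1,-0.002,-0.056,0.058,0]]]}}

```text
clock: 13.2
tcp_pos: [474.2, -75.7, 221.4]
orientation: [0.727, 0.687, 0.0, 0.001]
wrist_force: [0.8, -0.2, -0.4]
finger_gap: -0.1
```

>>> {"method": "carry_out", "body": {"commands": [[[1,0,0.003,0,0],[1,0,0.008,0,0],[1,0,0.013,0,0],[1,0,0.016,0,0]]]}}

```text
clock: 13.7
tcp_pos: [491.1, -76.8, 222.5]
orientation: [0.727, 0.687, 0.0, 0.001]
wrist_force: [-0.2, 0.8, 0.6]
finger_gap: 0.1
```

```bash
python3 g.py -155 0 222
```

```text
[488.7 -76.3 222. ] (array([ 0.0003, -0.0024,  0.0005]), np.float64(-0.001))
press tcp -152.64 -0.32 222.46 F -0.24 0.77 0.57 M [-0.038  0.049  0.017] gap 0.1 t 13.7
```

>>> {"method": "carry_out", "body": {"commands": [[[1,0,0.001,0,0],[1,0,0.002,0,0]]]}}

```text
clock: 13.95
tcp_pos: [492.1, -76.8, 222.2]
orientation: [0.727, 0.687, -0.0, -0.0]
wrist_force: [-4.9, 0.4, 10.6]
finger_gap: 0.3
```

```bash
python3 g.py -155 0 222
```

```text
[488.7 -76.3 222. ] (array([ 0.0003, -0.0033,  0.0002]), np.float64(-0.001))
press tcp -151.67 -0.3 222.25 F -4.91 0.08 10.58 M [ 0.017  0.871 -0.007] gap 0.3 t 13.95
```

>>> {"method": "carry_out", "body": {"commands": [[[1,0,0.001,0,0],[1,0,0.001,0,0]]]}}

```text
clock: 14.2
tcp_pos: [492.3, -76.8, 222.2]
orientation: [0.727, 0.687, -0.001, -0.001]
wrist_force: [-6.9, -0.2, 11.4]
finger_gap: -0.1
```

```bash
python3 g.py -155 0 222
```

```text
[488.7 -76.3 222. ] (array([ 0.0003, -0.0036,  0.0002]), np.float64(-0.001))
press tcp -151.44 -0.29 222.2 F -6.92 -0.56 11.38 M [-0.047  1.113  0.06 ] gap -0.1 t 14.2
```

>>> {"method": "carry_out", "body": {"commands": [[[1,0,-0.01,0,0],[1,0,-0.02,-0.02,0],[1,0,-0.02,-0.07,0],[1,0,-0.02,-0.13,0],[1,0,-0.02,-0.19,0]]]}}

```text
clock: 14.82
tcp_pos: [472.6, -75.6, 413.5]
orientation: [0.727, 0.687, -0.0, -0.0]
wrist_force: [2.0, 0.1, 0.2]
finger_gap: 0.3
```

>>> {"method": "carry_out", "body": {"commands": [[[1,0,0,-0.06,0],[1,0,0,-0.105,0.12],[1,0,0,-0.105,0.3],[1,0,0,-0.105,0.48],[1,0,0,-0.105,0.66]]]}}

```text
clock: 15.45
tcp_pos: [472.9, -75.7, 516.7]
orientation: [0.911, 0.411, -0.0, -0.0]
wrist_force: [-1.3, 0.2, 0.8]
finger_gap: 0.1
```

```bash
python3 g.py -103 -137 520 0;python3 v.py 9 side top;python3 -c "
import cv2
t=cv2.imread('pics/side9.png');cv2.imwrite('pics/side9c.png',cv2.resize(t[170:290,230:370],None,fx=5,fy=5,interpolation=cv2.INTER_CUBIC))
t=cv2.imread('pics/top9.png');cv2.imwrite('pics/top9c.png',cv2.resize(t[80:205,230:370],None,fx=4.7,fy=4.7,interpolation=cv2.INTER_CUBIC))"
```

```text
[ 533. -216.  520.] (array([-0.0655,  0.1379, -0.0034]), np.float64(0.904))
press tcp -170.81 -0.23 516.65 F -1.27 0.1 0.76 M [ 0.032 -0.033  0.011] gap 0.1 t 15.45
15.45 [472.94924731 -75.66746062 516.65436557] [-1.26209548  0.17386224  0.76465863] [ 0.03197937 -0.03307755  0.01052629] 0.12311070545477026
```

View pics/side9c.png

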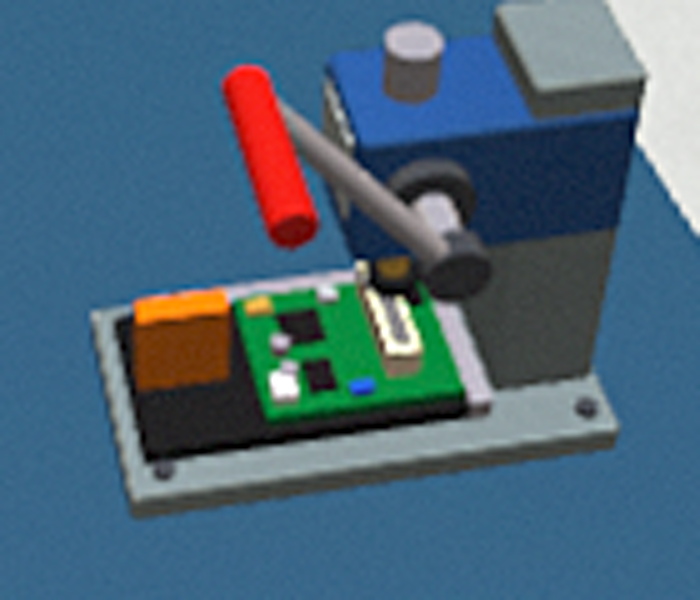

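View pics/top9c.png

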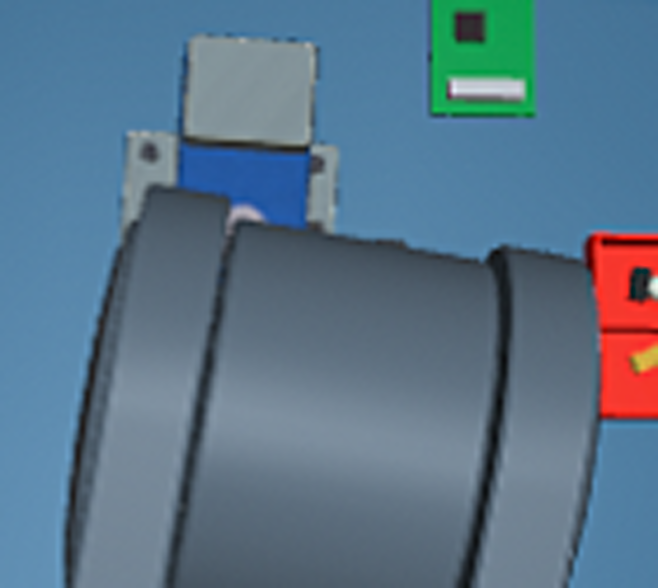

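>>> {"method": "carry_out", "body": {"commands": [[[0,-0.013,0.028,0,0.18],[0,-0.026,0.055,0,0.36],[0,-0.039,0.083,0,0.54],[0,-0.052,0.11,-0.003,0.72],[0,-0.065,0.138,-0.003,0.9]]]}}

```text
clock: 16.18
tcp_pos: [534.8, -216.3, 519.8]
orientation: [1.0, -0.023, 0.0, 0.0]
wrist_force: [-0.5, -0.4, -0.7]
finger_gap: 85.2
```

>>> {"method": "carry_out", "body": {"commands": [[[0,0,0,0,0.004],[0,0,0,0,0.004]]]}}

```text
clock: 16.42
tcp_pos: [534.4, -215.0, 519.5]
orientation: [1.0, -0.023, -0.0, -0.0]
wrist_force: [0.5, 0.0, -0.7]
finger_gap: 85.4
```

```bash
python3 g.py -103 -137 520 0;python3 v.py 10 wrist side; python3 -c "
from h import *;import pickle
c=pickle.load(open('wrist10.pkl','rb'));PR=(643.5,-85,-.056)
print(proj(c,w(PR,[(-103,-80,303),(-103,-175,303),(-103,-135,303),(-114,-135,303),(-92,-135,303)])).round(1).tolist())"
```

```text
[ 533. -216.  520.] (array([-0.0013,  0.001 , -0.0005]), np.float64(0.01))
press tcp -101.68 -135.95 519.54 F 0.45 0.04 -0.69 M [-0.     0.033 -0.026] gap 85.4 t 16.425
16.425 [ 534.37221289 -215.04366538  519.53659934] [ 0.4550922   0.0101777  -0.68971216] [-0.0001261   0.03282909 -0.025774  ] 85.38825275525579
[[251.4, 128.7], [250.2, 278.0], [250.7, 220.8], [232.3, 220.6], [269.0, 221.0]]
```

View pics/wrist10.png

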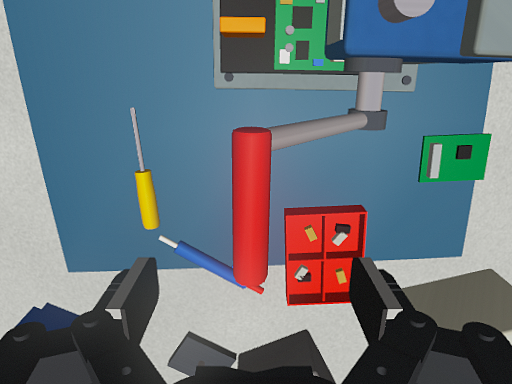

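>>> {"method": "carry_out", "body": {"commands": [[[0,-0.001,0.001,0.02,0.01],[0,-0.001,0.001,0.04,0.01],[0,-0.001,0.001,0.055,0.01],[0,-0.001,0.001,0.062,0.01],[0,-0.001,0.001,0.062,0.01]]]}}

```text
clock: 17.15
tcp_pos: [533.4, -215.8, 457.9]
orientation: [1.0, -0.029, -0.0, -0.0]
wrist_force: [-0.7, -0.3, -0.1]
finger_gap: 85.3
```

```bash
python3 g.py -103 -137 457 0
```

```text
[ 533. -216.  457.] (array([-0.0004,  0.0002,  0.0009]), np.float64(-0.003))
press tcp -102.57 -136.76 457.9 F -0.65 -0.31 -0.1 M [ 0.024  0.012 -0.06 ] gap 85.3 t 17.15
```

>>> {"method": "carry_out", "body": {"commands": [[[1,0,0,0,0],[1,0,0,0,0],[1,0,0,0,0],[1,0,0,0,0],[1,0,0,0,0]]], "squeeze": 40}}

```text
clock: 17.77
tcp_pos: [532.6, -216.3, 458.1]
orientation: [1.0, -0.03, -0.001, 0.0]
wrist_force: [-5.8, 0.1, 5.4]
finger_gap: 20.5
```

```bash
python3 g.py -103 -137 457 0; python3 v.py 11 wrist side
```

```text
[ 533. -216.  457.] (array([ 0.0003, -0.0003,  0.0011]), np.float64(-0.004))
press tcp -103.35 -137.27 458.11 F -5.81 -0.26 5.41 M [0.071 1.441 0.079] gap 20.5 t 17.775
17.775 [ 532.63119396 -216.26668283  458.11396026] [-5.81060619  0.06533848  5.40517862] [0.0707623  1.4412911  0.07924718] 20.529748532510578
```

View pics/wrist11.png

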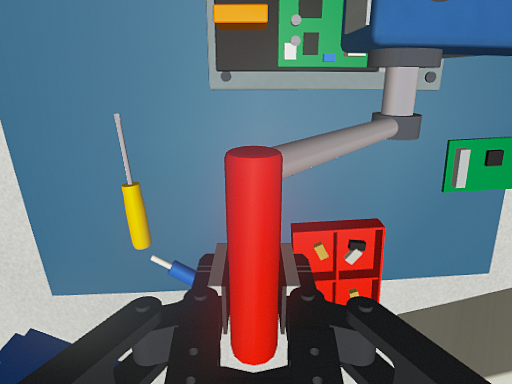

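```bash
cat > lv.py <<'E'
from h import *
from rig import robot
import sys,time
# lv.py theta_cmd_now  th1 th2 ... : prints rows relative to current cmd
PR=(643.5,-85,-.056);a0=np.deg2rad(50)
bar=lambda t:np.array([-160*np.cos(a0-t),160*np.sin(a0-t)])
s=robot.state();c,sn=np.cos(PR[2]),np.sin(PR[2]);q=s['tcp_pos']-[PR[0],PR[1],0];f=s['wrist_force']
X,Z=c*q[0]+sn*q[1],q[2]-155.1-180
Fx,Fz=c*f[0]+sn*f[1],f[2]
th=a0-np.arctan2(Z,-X);a=a0-th
u=np.array([-np.sin(a),-np.cos(a)])
print(f"t {s['clock']:.2f} theta {th:.4f} r {np.hypot(X,Z):.1f} load {-(Fx*u[0]+Fz*u[1]):.2f} radial {Fx*-np.cos(a)+Fz*np.sin(a):.2f} Fx {Fx:.2f} Fz {Fz:.2f} M {s['moment'].round(2)} gap {s['finger_gap']:.1f}")
if len(sys.argv)>1:
    t0=float(sys.argv[1])
    for t in map(float,sys.argv[2:]):
        d=(bar(t)-bar(t0))/1000;print(t,[1,round(d[0],4),0,round(-d[1],4),0])
E
python3 lv.py 0 .03 .06 .1 .15 .2
```

```text
t 17.88 theta 0.0007 r 160.7 load -1.03 radial 7.85 Fx -5.83 Fz 5.35 M [0.07 1.43 0.06] gap 20.6
0.03 [1, np.float64(-0.0036), 0, np.float64(0.0031), 0]
0.06 [1, np.float64(-0.0072), 0, np.float64(0.0064), 0]
0.1 [1, np.float64(-0.0117), 0, np.float64(0.0109), 0]
0.15 [1, np.float64(-0.0172), 0, np.float64(0.0167), 0]
0.2 [1, np.float64(-0.0223), 0, np.float64(0.0229), 0]
```

```bash
python3 - <<'E'
s=open('lv.py').read()
s=s.replace("if len(sys","m=s['moment'];My=-sn*m[0]+c*m[1];tw=My+.1551*Fx\nprint(f'twist {tw:.2f} trueload {(Z/1000*Fx-X/1000*Fz+tw)/.16:.2f}')\nif len(sys",1)
open('lv.py','w').write(s)
E
python3 lv.py
```

```text
t 17.88 theta 0.0007 r 160.7 load -1.03 radial 7.85 Fx -5.83 Fz 5.35 M [0.07 1.43 0.06] gap 20.6
twist 0.52 trueload 2.23
```

>>> {"method": "carry_out", "body": {"commands": [[[1,-0.0036,0,0.0031,0],[1,-0.0072,0,0.0064,0],[1,-0.0117,0,0.0109,0],[1,-0.0172,0,0.0167,0],[1,-0.0223,0,0.0229,0]]]}}

```text
clock: 18.5
tcp_pos: [511.7, -215.0, 436.4]
orientation: [1.0, -0.03, 0.002, 0.0]
wrist_force: [0.6, 0.9, 10.1]
finger_gap: 20.6
```

```bash
python3 lv.py .2 .23 .26 .29 .32 .35
```

```text
t 18.50 theta 0.1888 r 160.4 load 8.14 radial 5.95 Fx 0.53 Fz 10.07 M [ 0.14 -0.59  0.02] gap 20.6
twist -0.50 trueload 5.06
0.23 [1, np.float64(-0.0029), 0, np.float64(0.0038), 0]
0.26 [1, np.float64(-0.0058), 0, np.float64(0.0077), 0]
0.29 [1, np.float64(-0.0085), 0, np.float64(0.0117), 0]
0.32 [1, np.float64(-0.011), 0, np.float64(0.0157), 0]
0.35 [1, np.float64(-0.0135), 0, np.float64(0.0198), 0]
```

>>> {"method": "carry_out", "body": {"commands": [[[1,-0.0029,0,0.0038,0],[1,-0.0058,0,0.0077,0],[1,-0.0085,0,0.0117,0],[1,-0.011,0,0.0157,0],[1,-0.0135,0,0.0198,0]]]}}

```text
clock: 19.12
tcp_pos: [498.4, -214.3, 416.5]
orientation: [1.0, -0.03, 0.002, 0.0]
wrist_force: [1.4, 0.7, 7.7]
finger_gap: 20.5
```

```bash
python3 lv.py .35 .37 .39 .41 .43 .45
```

```text
t 19.12 theta 0.3383 r 159.9 load 7.30 radial 2.76 Fx 1.34 Fz 7.69 M [ 0.21 -0.52  0.05] gap 20.5
twist -0.30 trueload 5.43
0.37 [1, np.float64(-0.0016), 0, np.float64(0.0028), 0]
0.39 [1, np.float64(-0.0031), 0, np.float64(0.0056), 0]
0.41 [1, np.float64(-0.0045), 0, np.float64(0.0085), 0]
0.43 [1, np.float64(-0.0059), 0, np.float64(0.0113), 0]
0.45 [1, np.float64(-0.0073), 0, np.float64(0.0142), 0]
```

>>> {"method": "carry_out", "body": {"commands": [[[1,-0.0016,0,0.0028,0],[1,-0.0031,0,0.0056,0],[1,-0.0045,0,0.0085,0],[1,-0.0059,0,0.0113,0],[1,-0.0073,0,0.0142,0]]]}}

```text
clock: 19.75
tcp_pos: [491.2, -213.9, 402.3]
orientation: [1.0, -0.03, 0.002, 0.0]
wrist_force: [0.8, 0.6, 5.8]
finger_gap: 21.1
```

```bash
python3 lv.py .45 .47 .49 .51 .53 .55
```

```text
t 19.75 theta 0.4381 r 159.7 load 5.61 radial 1.73 Fx 0.80 Fz 5.82 M [ 0.19 -0.53  0.03] gap 21.1
twist -0.40 trueload 3.12
0.47 [1, np.float64(-0.0013), 0, np.float64(0.0029), 0]
0.49 [1, np.float64(-0.0025), 0, np.float64(0.0059), 0]
0.51 [1, np.float64(-0.0037), 0, np.float64(0.0089), 0]
0.53 [1, np.float64(-0.0048), 0, np.float64(0.0119), 0]
0.55 [1, np.float64(-0.0058), 0, np.float64(0.0149), 0]
```

>>> {"method": "carry_out", "body": {"commands": [[[1,-0.0013,0,0.0029,0],[1,-0.0025,0,0.0059,0],[1,-0.0025,0,0.0059,0]]]}}

```text
clock: 20.12
tcp_pos: [488.6, -213.7, 396.2]
orientation: [1.0, -0.03, 0.002, 0.0]
wrist_force: [-0.3, 0.9, 8.2]
finger_gap: 20.8
```

```bash
python3 lv.py .49 .51 .53 .55
```

```text
t 20.12 theta 0.4797 r 159.6 load 7.47 radial 3.48 Fx -0.35 Fz 8.23 M [ 0.14 -0.6   0.  ] gap 20.8
twist -0.64 trueload 3.42
0.51 [1, np.float64(-0.0012), 0, np.float64(0.003), 0]
0.53 [1, np.float64(-0.0023), 0, np.float64(0.006), 0]
0.55 [1, np.float64(-0.0033), 0, np.float64(0.009), 0]
```

>>> {"method": "carry_out", "body": {"commands": [[[1,-0.0012,0,0.003,0],[1,-0.0023,0,0.006,0],[1,-0.0023,0,0.006,0]]]}}

```text
clock: 20.5
tcp_pos: [486.4, -213.6, 390.7]
orientation: [1.0, -0.03, 0.002, 0.001]
wrist_force: [0.3, 2.7, 11.4]
finger_gap: 20.6
```

```bash
python3 lv.py .53 .55 .57; python3 v.py 12 side; python3 -c "
import cv2
t=cv2.imread('pics/side12.png');cv2.imwrite('pics/side12c.png',cv2.resize(t[150:270,230:370],None,fx=5,fy=5,interpolation=cv2.INTER_CUBIC))"
```

```text
t 20.50 theta 0.5171 r 159.7 load 10.71 radial 3.80 Fx 0.17 Fz 11.36 M [ 0.24 -0.28 -0.  ] gap 20.6
twist -0.24 trueload 9.20
0.55 [1, np.float64(-0.001), 0, np.float64(0.003), 0]
0.57 [1, np.float64(-0.002), 0, np.float64(0.0061), 0]
20.5 [ 486.36008281 -213.57049529  390.6980387 ] [ 0.32122444  2.7034886  11.36377959] [ 0.24451261 -0.27847279 -0.00303338] 20.584095748558536
```

View pics/side12c.png

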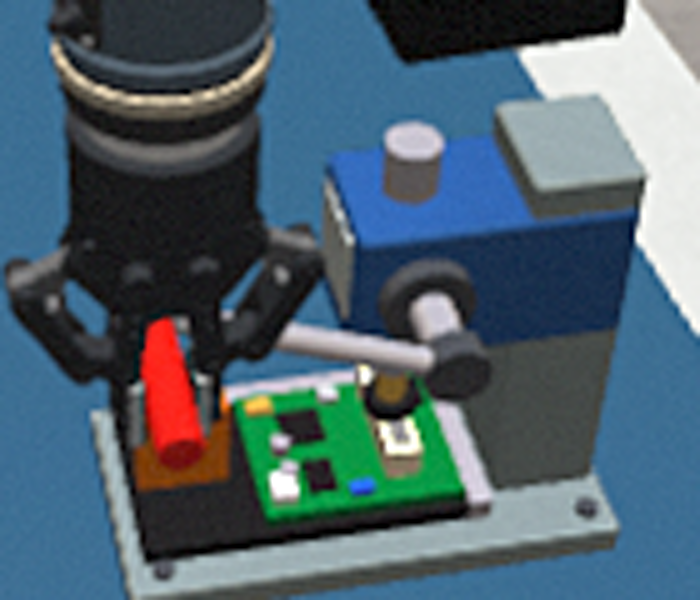

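>>> {"method": "carry_out", "body": {"commands": [[[1,-0.001,0,0.003,0],[1,-0.002,0,0.0061,0],[1,-0.002,0,0.0061,0]]]}}

```text
clock: 20.92
tcp_pos: [484.2, -213.4, 384.9]
orientation: [1.0, -0.03, 0.002, 0.001]
wrist_force: [-1.9, 1.3, 14.0]
finger_gap: 20.8
```

```bash
python3 lv.py .57 .59 .61
```

```text
t 20.93 theta 0.5560 r 159.8 load 12.67 radial 6.26 Fx -2.00 Fz 13.99 M [ 0.25 -0.2  -0.02] gap 20.8
twist -0.50 trueload 9.54
0.59 [1, np.float64(-0.0009), 0, np.float64(0.0031), 0]
0.61 [1, np.float64(-0.0018), 0, np.float64(0.0061), 0]
```

>>> {"method": "carry_out", "body": {"commands": [[[1,-0.0009,0,0.0031,0],[1,-0.0018,0,0.0061,0],[1,-0.0018,0,0.0061,0]]]}}

```text
clock: 21.3
tcp_pos: [482.3, -213.3, 378.6]
orientation: [1.0, -0.03, 0.002, 0.001]
wrist_force: [-1.0, 0.7, 12.7]
finger_gap: 20.9
```

```bash
python3 lv.py .61 .625 .64
```

```text
t 21.30 theta 0.5972 r 159.8 load 11.96 radial 4.43 Fx -1.01 Fz 12.71 M [ 0.27  0.01 -0.01] gap 20.9
twist -0.13 trueload 11.13
0.625 [1, np.float64(-0.0006), 0, np.float64(0.0023), 0]
0.64 [1, np.float64(-0.0012), 0, np.float64(0.0047), 0]
```

>>> {"method": "carry_out", "body": {"commands": [[[1,-0.0006,0,0.0023,0],[1,-0.0012,0,0.0047,0],[1,-0.0012,0,0.0047,0]]]}}

```text
clock: 21.68
tcp_pos: [481.1, -213.3, 373.9]
orientation: [1.0, -0.03, 0.002, 0.001]
wrist_force: [-2.2, 0.6, 13.2]
finger_gap: 20.8
```

```bash
python3 lv.py .64 .655 .665
```

```text
t 21.68 theta 0.6275 r 159.8 load 12.26 radial 5.40 Fx -2.26 Fz 13.21 M [0.28 0.15 0.07] gap 20.8
twist -0.19 trueload 11.07
0.655 [1, np.float64(-0.0005), 0, np.float64(0.0023), 0]
0.665 [1, np.float64(-0.0009), 0, np.float64(0.0039), 0]
```

>>> {"method": "carry_out", "body": {"commands": [[[1,-0.0005,0,0.0023,0],[1,-0.0009,0,0.0039,0],[1,-0.0009,0,0.0039,0]]]}}

```text
clock: 22.05
tcp_pos: [480.1, -213.2, 369.9]
orientation: [1.0, -0.03, 0.001, 0.001]
wrist_force: [-2.5, 1.2, 13.2]
finger_gap: 20.5
```

```bash
python3 lv.py .665 .675 .685
```

```text
t 22.05 theta 0.6529 r 159.8 load 12.34 radial 5.40 Fx -2.58 Fz 13.22 M [ 0.24  0.19 -0.  ] gap 20.5
twist -0.20 trueload 11.11
0.675 [1, np.float64(-0.0003), 0, np.float64(0.0016), 0]
0.685 [1, np.float64(-0.0006), 0, np.float64(0.0031), 0]
```

>>> {"method": "carry_out", "body": {"commands": [[[1,-0.0003,0,0.0016,0],[1,-0.0005,0,0.0024,0],[1,-0.0005,0,0.0024,0]]]}}

```text
clock: 22.42
tcp_pos: [479.5, -213.2, 367.5]
orientation: [1.0, -0.03, 0.001, 0.001]
wrist_force: [-2.3, 1.7, 13.0]
finger_gap: 20.2
```

```bash
python3 lv.py .68 .69 .7
```

```text
t 22.43 theta 0.6687 r 159.8 load 12.29 radial 4.99 Fx -2.40 Fz 13.05 M [0.18 0.35 0.04] gap 20.2
twist -0.01 trueload 12.19
0.69 [1, np.float64(-0.0003), 0, np.float64(0.0016), 0]
0.7 [1, np.float64(-0.0006), 0, np.float64(0.0031), 0]
```

>>> {"method": "carry_out", "body": {"commands": [[[1,-0.0003,0,0.0016,0],[1,-0.0003,0,0.0016,0]]]}}

```text
clock: 22.68
tcp_pos: [479.2, -213.1, 365.9]
orientation: [1.0, -0.03, 0.001, 0.001]
wrist_force: [-3.8, 1.4, 13.9]
finger_gap: 20.5
```

```bash
python3 lv.py .69 .7 .71
```

```text
t 22.68 theta 0.6787 r 159.9 load 12.93 radial 6.49 Fx -3.87 Fz 13.94 M [0.24 0.36 0.04] gap 20.5
twist -0.22 trueload 11.51
0.7 [1, np.float64(-0.0003), 0, np.float64(0.0016), 0]
0.71 [1, np.float64(-0.0005), 0, np.float64(0.0032), 0]
```

>>> {"method": "carry_out", "body": {"commands": [[[1,-0.0003,0,0.0016,0],[1,-0.0003,0,0.0016,0]]]}}

```text
clock: 22.92
tcp_pos: [478.9, -213.1, 364.5]
orientation: [1.0, -0.03, 0.001, 0.001]
wrist_force: [-5.2, 2.4, 16.1]
finger_gap: 20.8
```

```bash
python3 lv.py .7 .71 .72
```

```text
t 22.93 theta 0.6875 r 159.9 load 14.82 radial 8.17 Fx -5.30 Fz 16.07 M [0.34 0.33 0.07] gap 20.8
twist -0.48 trueload 11.84
0.71 [1, np.float64(-0.0003), 0, np.float64(0.0016), 0]
0.72 [1, np.float64(-0.0005), 0, np.float64(0.0032), 0]
```

>>> {"method": "carry_out", "body": {"commands": [[[1,-0.0003,0,0.0016,0],[1,-0.0003,0,0.0016,0]]]}}

```text
clock: 23.18
tcp_pos: [478.6, -213.1, 362.9]
orientation: [1.0, -0.03, 0.001, 0.001]
wrist_force: [-4.4, 1.3, 15.8]
finger_gap: 20.8
```

```bash
python3 lv.py .71 .72 .73
```

```text
t 23.18 theta 0.6980 r 159.9 load 14.75 radial 7.13 Fx -4.46 Fz 15.77 M [0.33 0.57 0.  ] gap 20.8
twist -0.11 trueload 14.08
0.72 [1, np.float64(-0.0003), 0, np.float64(0.0016), 0]
0.73 [1, np.float64(-0.0005), 0, np.float64(0.0032), 0]
```

>>> {"method": "carry_out", "body": {"commands": [[[1,-0.0003,0,0.0016,0],[1,-0.0003,0,0.0016,0],[1,-0.0003,0,0.0016,0]]]}}

```text
clock: 23.55
tcp_pos: [478.3, -213.1, 361.6]
orientation: [1.0, -0.03, 0.002, 0.001]
wrist_force: [-4.9, 1.8, 18.9]
finger_gap: 20.9
```

```bash
python3 lv.py .72 .73 .74; python3 v.py 13 side;python3 lv.py; python3 -c "
import cv2
t=cv2.imread('pics/side13.png');cv2.imwrite('pics/side13c.png',cv2.resize(t[200:260,280:350],None,fx=10,fy=10,interpolation=cv2.INTER_CUBIC))"
```

```text
t 23.55 theta 0.7061 r 160.0 load 17.76 radial 8.09 Fx -5.04 Fz 18.86 M [ 0.38  0.57 -0.04] gap 20.9
twist -0.19 trueload 16.56
0.73 [1, np.float64(-0.0002), 0, np.float64(0.0016), 0]
0.74 [1, np.float64(-0.0005), 0, np.float64(0.0032), 0]
23.55 [ 478.26685485 -213.08559562  361.62262775] [-4.94457336  1.77373361 18.85950994] [ 0.38266285  0.56716662 -0.04101459] 20.94463664886461
t 23.60 theta 0.7061 r 160.0 load 16.62 radial 8.14 Fx -5.27 Fz 17.74 M [ 0.38  0.54 -0.  ] gap 21.0
twist -0.26 trueload 15.00
```

View pics/side13c.png

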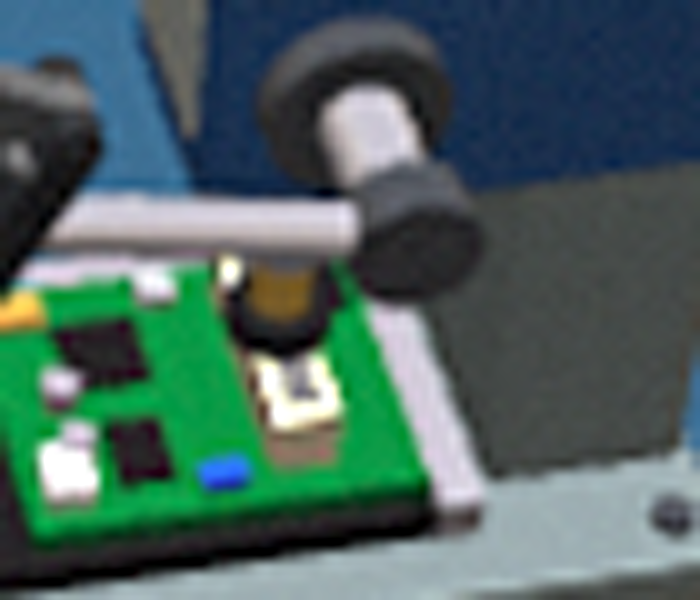

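```bash
python3 - <<'E'
from h import *;import pickle
for n in ('side8','side13'):
    S=pickle.load(open(n+'.pkl','rb'));PR=(643.5,-85,-.056)
    for z in (60,67):
        print(n,z,((proj(S,w(PR,[(-9,-35,z),(9,-35,z),(-9,-35,z-20),(9,-35,z-20)]))-[280,200])*10+4.5).round().tolist())
    print('boardcorner',((proj(S,w(PR,[(35,-50,32),(-145,-50,32),(-90,-8,88)]))-[280,200])*10+4.5).round().tolist())
    cv2.imwrite(f'pics/{n}z.png',cv2.resize(S['frame'][200:260,280:350],None,fx=10,fy=10,interpolation=cv2.INTER_CUBIC))
E
```

```text
side8 60 [[277.0, 415.0], [342.0, 406.0], [272.0, 466.0], [337.0, 457.0]]
side8 67 [[279.0, 397.0], [344.0, 388.0], [274.0, 448.0], [339.0, 439.0]]
boardcorner [[442.0, 504.0], [-213.0, 599.0], [-39.0, 311.0]]
side13 60 [[277.0, 415.0], [342.0, 406.0], [272.0, 466.0], [337.0, 457.0]]
side13 67 [[279.0, 397.0], [344.0, 388.0], [274.0, 448.0], [339.0, 439.0]]
boardcorner [[442.0, 504.0], [-213.0, 599.0], [-39.0, 311.0]]
```

View pics/side8z.png

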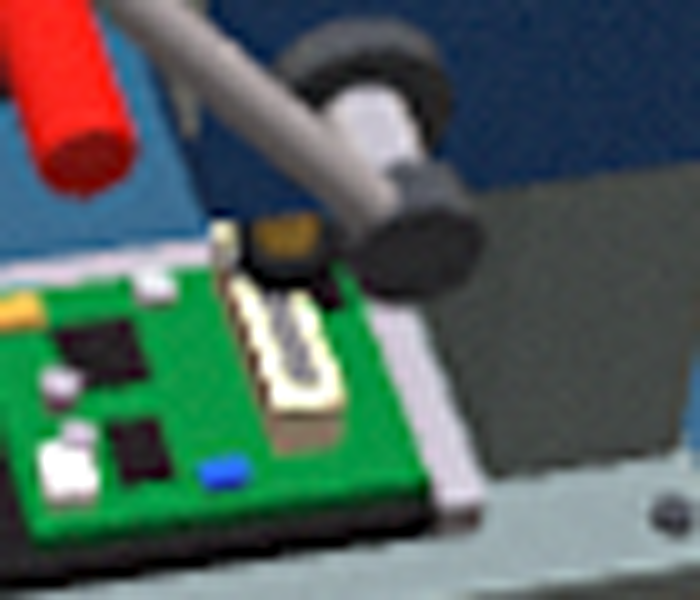

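```bash
for a in "0.72 .71 .70 .685 .67 .65" ".65 .635 .62 .605 .59 .57" ".57 .55 .535 .52 .505 .49" ".49 .47 .455 .44 .425 .41" ".41 .395 .38 .36 .345 .33" ".33 .315 .3 .28 .265 .25" ".25 .235 .22 .2 .185 .17" ".17 .155 .14 .12 .105 .09" ".09 .075 .06 .04 .02 .0"; do python3 lv.py $a|tail -5|sed 's/np.float64//g;s/[()]//g'; done
```

```text
0.71 [1, 0.0003, 0, -0.0016, 0]
0.7 [1, 0.0005, 0, -0.0032, 0]
0.685 [1, 0.0009, 0, -0.0055, 0]
0.67 [1, 0.0014, 0, -0.0079, 0]
0.65 [1, 0.0021, 0, -0.011, 0]
0.635 [1, 0.0005, 0, -0.0023, 0]
0.62 [1, 0.0011, 0, -0.0047, 0]
0.605 [1, 0.0017, 0, -0.007, 0]
0.59 [1, 0.0024, 0, -0.0093, 0]
0.57 [1, 0.0033, 0, -0.0124, 0]
0.55 [1, 0.001, 0, -0.003, 0]
0.535 [1, 0.0018, 0, -0.0053, 0]
0.52 [1, 0.0026, 0, -0.0076, 0]
0.505 [1, 0.0034, 0, -0.0098, 0]
0.49 [1, 0.0043, 0, -0.0121, 0]
0.47 [1, 0.0012, 0, -0.003, 0]
0.455 [1, 0.0022, 0, -0.0052, 0]
0.44 [1, 0.0032, 0, -0.0073, 0]
0.425 [1, 0.0042, 0, -0.0095, 0]
0.41 [1, 0.0052, 0, -0.0117, 0]
0.395 [1, 0.0011, 0, -0.0021, 0]
0.38 [1, 0.0022, 0, -0.0043, 0]
0.36 [1, 0.0037, 0, -0.0071, 0]
0.345 [1, 0.0049, 0, -0.0091, 0]
0.33 [1, 0.0062, 0, -0.0112, 0]
0.315 [1, 0.0013, 0, -0.002, 0]
0.3 [1, 0.0025, 0, -0.0041, 0]
0.28 [1, 0.0043, 0, -0.0067, 0]
0.265 [1, 0.0057, 0, -0.0087, 0]
0.25 [1, 0.007, 0, -0.0107, 0]
0.235 [1, 0.0014, 0, -0.0019, 0]
0.22 [1, 0.0029, 0, -0.0039, 0]
0.2 [1, 0.0048, 0, -0.0064, 0]
0.185 [1, 0.0063, 0, -0.0082, 0]
0.17 [1, 0.0079, 0, -0.0101, 0]
0.155 [1, 0.0016, 0, -0.0018, 0]
0.14 [1, 0.0032, 0, -0.0036, 0]
0.12 [1, 0.0053, 0, -0.006, 0]
0.105 [1, 0.007, 0, -0.0077, 0]
0.09 [1, 0.0087, 0, -0.0094, 0]
0.075 [1, 0.0017, 0, -0.0017, 0]
0.06 [1, 0.0034, 0, -0.0034, 0]
0.04 [1, 0.0058, 0, -0.0055, 0]
0.02 [1, 0.0082, 0, -0.0077, 0]
0.0 [1, 0.0106, 0, -0.0097, 0]
```

>>> {"method": "carry_out", "body": {"commands": [[[1,0.0003,0,-0.0016,0],[1,0.0005,0,-0.0032,0],[1,0.0009,0,-0.0055,0],[1,0.0014,0,-0.0079,0],[1,0.0021,0,-0.011,0]]]}}

```text
clock: 24.22
tcp_pos: [480.6, -213.3, 370.6]
orientation: [1.0, -0.03, 0.0, 0.0]
wrist_force: [4.3, -1.6, -1.5]
finger_gap: 20.8
```

>>> {"method": "carry_out", "body": {"commands": [[[1,0.0005,0,-0.0023,0],[1,0.0011,0,-0.0047,0],[1,0.0017,0,-0.007,0],[1,0.0024,0,-0.0093,0],[1,0.0033,0,-0.0124,0]]]}}

```text
clock: 24.85
tcp_pos: [484.5, -213.5, 382.8]
orientation: [1.0, -0.03, 0.001, 0.0]
wrist_force: [8.3, -1.0, -3.2]
finger_gap: 21.1
```

```bash
python3 lv.py
```

```text
t 24.85 theta 0.5680 r 158.9 load -0.59 radial -8.91 Fx 8.33 Fz -3.24 M [-0.23 -0.99  0.03] gap 21.1
twist 0.29 trueload 1.24
```

>>> {"method": "carry_out", "body": {"commands": [[[1,0.001,0,-0.003,0],[1,0.0018,0,-0.0053,0],[1,0.0026,0,-0.0076,0],[1,0.0034,0,-0.0098,0],[1,0.0043,0,-0.0121,0]]]}}

```text
clock: 25.48
tcp_pos: [489.6, -213.8, 394.8]
orientation: [1.0, -0.03, 0.002, 0.0]
wrist_force: [14.5, -1.8, -7.7]
finger_gap: 20.9
```

>>> {"method": "carry_out", "body": {"commands": [[[1,0.0012,0,-0.003,0],[1,0.0022,0,-0.0052,0],[1,0.0032,0,-0.0073,0],[1,0.0042,0,-0.0095,0],[1,0.0052,0,-0.0117,0]]]}}

```text
clock: 26.1
tcp_pos: [495.6, -214.2, 406.0]
orientation: [1.0, -0.03, 0.002, -0.0]
wrist_force: [20.6, -2.6, -13.8]
finger_gap: 20.5
```

```bash
python3 lv.py
```

```text
t 26.10 theta 0.4051 r 157.3 load -3.00 radial -24.72 Fx 20.71 Fz -13.82 M [-0.35 -2.89  0.  ] gap 20.5
twist 0.30 trueload -1.05
```

>>> {"method": "carry_out", "body": {"commands": [[[1,0.0011,0,-0.0021,0],[1,0.0022,0,-0.0043,0],[1,0.0037,0,-0.0071,0],[1,0.0049,0,-0.0091,0],[1,0.0062,0,-0.0112,0]]]}}

```text
clock: 26.72
tcp_pos: [502.5, -214.6, 416.9]
orientation: [1.0, -0.029, 0.003, -0.0]
wrist_force: [23.9, -2.7, -15.6]
finger_gap: 20.8
```

>>> {"method": "carry_out", "body": {"commands": [[[1,0.0013,0,-0.002,0],[1,0.0025,0,-0.0041,0],[1,0.0043,0,-0.0067,0],[1,0.0057,0,-0.0087,0],[1,0.007,0,-0.0107,0]]]}}

```text
clock: 27.35
tcp_pos: [509.5, -215.1, 426.9]
orientation: [1.0, -0.029, 0.002, -0.0]
wrist_force: [25.6, -2.5, -17.9]
finger_gap: 20.6
```

```bash
python3 lv.py
```

```text
t 27.35 theta 0.2451 r 156.3 load 0.60 radial -31.29 Fx 25.68 Fz -17.89 M [-0.47 -4.65  0.05] gap 20.6
twist -0.69 trueload -3.70
```

>>> {"method": "carry_out", "body": {"commands": [[[1,0,0,0.002,0],[1,0,0,0.004,0],[1,0,0,0.004,0]]]}}

```text
clock: 27.72
tcp_pos: [508.1, -214.9, 424.7]
orientation: [1.0, -0.03, 0.002, 0.0]
wrist_force: [12.9, 0.3, -3.0]
finger_gap: 20.5
```

```bash
sed -i 's/155.1-180/151.1-180/' lv.py; python3 lv.py;python3 v.py 14 wrist side
```

```text
t 27.73 theta 0.2412 r 158.5 load 5.22 radial -12.15 Fx 12.89 Fz -2.96 M [-0.16 -2.6   0.06] gap 20.5
twist -0.60 trueload 1.41
27.725 [ 508.06069867 -214.89928601  424.67684448] [12.92714907  0.32967532 -2.96190852] [-0.16390552 -2.59583918  0.05925995] 20.53674009593022
```

View pics/wrist14.png

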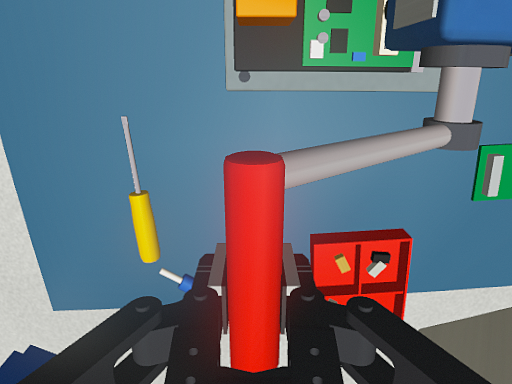

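>>> {"method": "carry_out", "body": {"commands": [[[1,0.0005,0,0.001,0],[1,0.001,0,0.002,0],[1,0.001,0,0.002,0]]]}}

```text
clock: 28.2
tcp_pos: [507.7, -214.8, 423.5]
orientation: [1.0, -0.03, 0.001, 0.0]
wrist_force: [1.0, -0.6, 7.5]
finger_gap: 20.6
```

```bash
sed -i 's/151.1-180/149.1-180/' lv.py; python3 lv.py
```

```text
t 28.20 theta 0.2383 r 159.3 load 6.67 radial 3.64 Fx 1.03 Fz 7.53 M [-0.06 -0.91  0.11] gap 20.6
twist -0.75 trueload 1.93
```

>>> {"method": "carry_out", "body": {"commands": [[[1,0.0014,0,-0.0019,0],[1,0.0029,0,-0.0039,0],[1,0.0048,0,-0.0064,0],[1,0.0063,0,-0.0082,0],[1,0.0079,0,-0.0101,0]]]}}

```text
clock: 28.82
tcp_pos: [515.0, -215.3, 431.8]
orientation: [1.0, -0.03, -0.001, -0.0]
wrist_force: [0.7, -2.7, 0.1]
finger_gap: 21.1
```

```bash
python3 lv.py
```

```text
t 28.82 theta 0.1689 r 158.8 load 0.61 radial -0.61 Fx 0.86 Fz 0.06 M [-0.55  0.34  0.05] gap 21.1
twist 0.44 trueload 3.37
```

>>> {"method": "carry_out", "body": {"commands": [[[1,0.0016,0,-0.0018,0],[1,0.0032,0,-0.0036,0],[1,0.0053,0,-0.006,0],[1,0.007,0,-0.0077,0],[1,0.0087,0,-0.0094,0]]]}}

```text
clock: 29.45
tcp_pos: [523.6, -215.7, 442.1]
orientation: [1.0, -0.03, -0.0, 0.0]
wrist_force: [-5.4, -3.4, 7.4]
finger_gap: 20.9
```

```bash
python3 lv.py; python3 v.py 15 side
```

```text
t 29.45 theta 0.0847 r 159.4 load 1.53 radial 8.85 Fx -5.15 Fz 7.35 M [-0.49  1.31  0.11] gap 20.9
twist 0.49 trueload 4.56
29.45 [ 523.6050189  -215.72608841  442.06817787] [-5.35355091 -3.44819086  7.35143981] [-0.48712988  1.3140638   0.11138893] 20.869137245370485
```

>>> {"method": "carry_out", "body": {"commands": [[[1,0.0017,0,-0.0017,0],[1,0.0034,0,-0.0034,0],[1,0.005,0,-0.005,0],[1,0.007,0,-0.0065,0],[1,0.007,0,-0.0065,0]]]}}

```text
clock: 30.12
tcp_pos: [530.5, -216.1, 449.0]
orientation: [1.0, -0.03, -0.0, 0.0]
wrist_force: [-5.2, -1.4, 6.4]
finger_gap: 20.9
```

```bash
python3 lv.py; python3 v.py 16 wrist
```

```text
t 30.12 theta 0.0234 r 159.7 load 0.38 radial 8.16 Fx -5.10 Fz 6.38 M [-0.45  1.66  0.08] gap 20.9
twist 0.84 trueload 5.63
30.125 [ 530.47420512 -216.11048953  449.0362759 ] [-5.18824145 -1.37636151  6.38244161] [-0.44876274  1.65803179  0.07584952] 20.936875084909463
```

>>> {"method": "carry_out", "body": {"commands": [[[1,0.001,0,-0.001,0],[1,0.002,0,-0.002,0],[1,0.003,0,-0.003,0],[1,0.003,0,-0.003,0]]]}}

```text
clock: 30.68
tcp_pos: [532.9, -216.3, 450.9]
orientation: [1.0, -0.03, -0.002, -0.0]
wrist_force: [-9.1, -2.8, 1.7]
finger_gap: 20.9
```

```bash
python3 lv.py
```

```text
t 30.68 theta 0.0044 r 159.6 load -5.74 radial 7.07 Fx -8.95 Fz 1.69 M [-0.63  2.06  0.08] gap 20.9
twist 0.64 trueload -1.73
```

>>> {"method": "carry_out", "body": {"commands": [[[1,0.001,0,-0.001,0],[1,0.001,0,-0.001,0]]]}}

```text
clock: 30.92
tcp_pos: [533.3, -216.4, 451.0]
orientation: [1.0, -0.03, -0.003, -0.0]
wrist_force: [-11.8, -4.0, -4.1]
finger_gap: 20.9
```

```bash
python3 lv.py; python3 v.py 17 side top; python3 -c "
import cv2
t=cv2.imread('pics/side17.png');cv2.imwrite('pics/side17c.png',cv2.resize(t[150:270,230:370],None,fx=5,fy=5,interpolation=cv2.INTER_CUBIC))"
```

```text
t 30.93 theta 0.0018 r 159.3 load -11.49 radial 4.30 Fx -11.56 Fz -4.11 M [-0.68  2.5   0.09] gap 20.9
twist 0.67 trueload -7.27
30.925 [ 533.33212084 -216.3653314   450.96797461] [-11.80078993  -4.02484807  -4.1135377 ] [-0.68192093  2.50279603  0.08668142] 20.87902259708447
```

View pics/side17c.png

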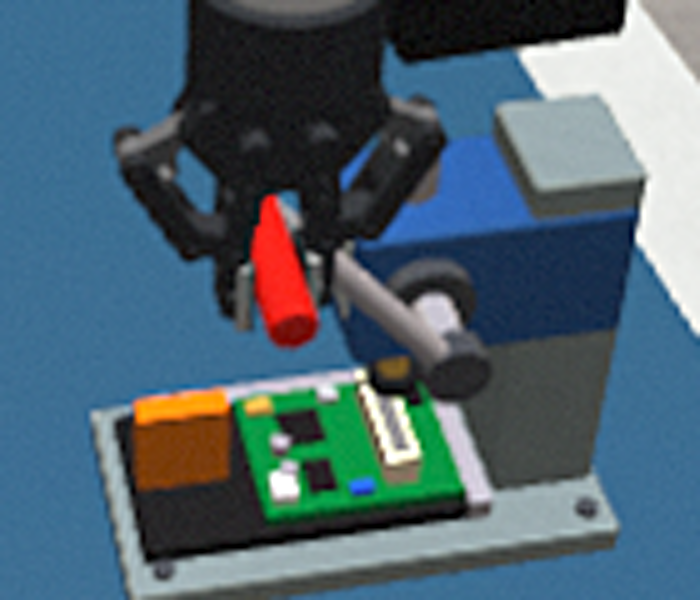

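>>> {"method": "carry_out", "body": {"commands": [[[1,-0.0005,0,0.0005,0],[0,-0.0005,0,0.0005,0],[0,-0.0005,0,0.0005,0],[0,-0.0005,0,0.0005,0],[0,-0.0005,0,0.0005,0]]]}}

```text
clock: 31.65
tcp_pos: [534.5, -216.2, 452.0]
orientation: [1.0, -0.03, 0.0, -0.0]
wrist_force: [0.3, 0.7, 1.0]
finger_gap: 85.0
```

```bash
python3 lv.py
```

```text
t 31.65 theta -0.0079 r 159.4 load 0.83 radial 0.66 Fx 0.22 Fz 1.04 M [ 0.   -0.02  0.02] gap 85.0
twist 0.01 trueload 0.91
```

>>> {"method": "carry_out", "body": {"commands": [[[0,0,0,-0.015,0],[0,0,0,-0.04,0],[0,0,0,-0.08,0],[0,-0.02,0,-0.11,0],[0,-0.05,0,-0.12,0]]]}}

```text
clock: 32.28
tcp_pos: [484.5, -213.3, 573.3]
orientation: [1.0, -0.03, 0.001, 0.0]
wrist_force: [0.1, -0.6, -0.0]
finger_gap: 85.4
```

>>> {"method": "carry_out", "body": {"commands": [[[0,-0.05,0,0,0],[0,-0.1,0,0,0],[0,-0.15,0,0,0],[0,-0.15,0,0,0]]]}}

```text
clock: 32.78
tcp_pos: [331.8, -203.6, 573.2]
orientation: [1.0, -0.031, 0.001, 0.001]
wrist_force: [1.0, 0.9, 0.8]
finger_gap: 85.4
```

```bash
python3 v.py 18 side top; python3 -c "
import cv2
t=cv2.imread('pics/side18.png');cv2.imwrite('pics/side18c.png',cv2.resize(t[150:270,230:370],None,fx=5,fy=5,interpolation=cv2.INTER_CUBIC))
cv2.imwrite('pics/side18z.png',cv2.resize(t[200:260,280:350],None,fx=10,fy=10,interpolation=cv2.INTER_CUBIC))"
```

```text
32.775 [ 331.77721669 -203.57737307  573.22277984] [0.9625305  0.93153588 0.79126313] [-0.04318062  0.01785121  0.0368326 ] 85.42133449519027
```

View pics/side18c.png

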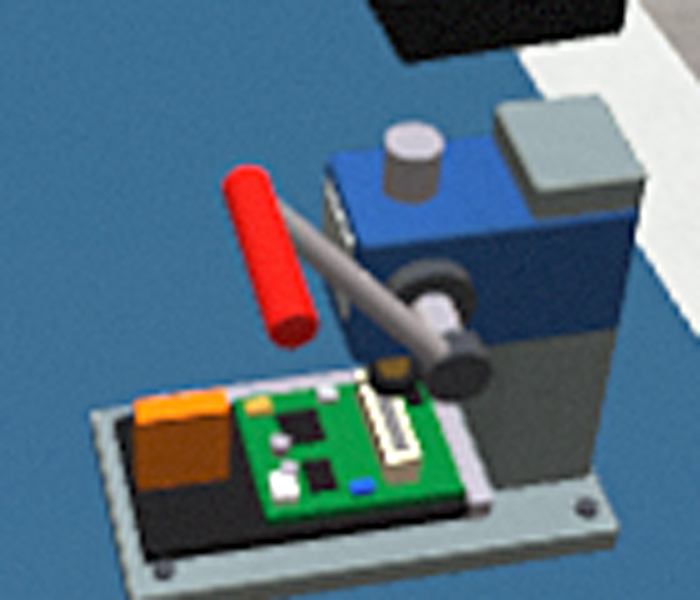

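View pics/side18z.png

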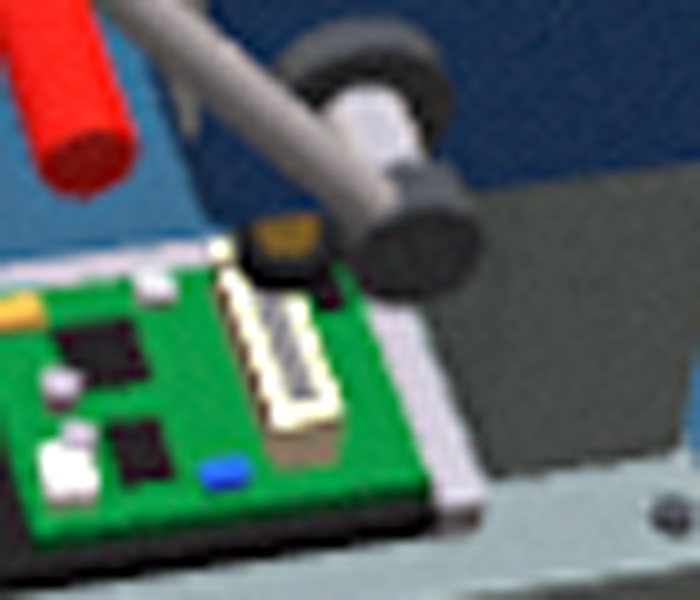

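View pics/top18.png

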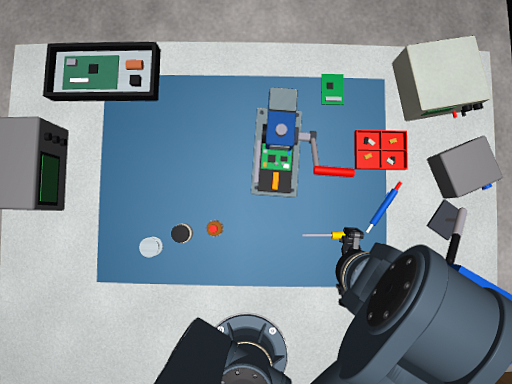

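```bash
python3 - <<'E'
import pickle,cv2,numpy as np
a=pickle.load(open('side9.pkl','rb'))['frame'];b=pickle.load(open('side18.pkl','rb'))['frame']
g=lambda f,s:cv2.cvtColor(f,cv2.COLOR_BGR2GRAY)[s].astype(np.float32)
for n,s in (('board',np.s_[228:262,250:300]),('fin',np.s_[220:270,245:282]),('connector end',np.s_[230:250,300:318]),('bed',np.s_[240:275,330:365])):
    print(n,cv2.phaseCorrelate(g(a,s),g(b,s),cv2.createHanningWindow(g(a,s).shape[::-1],cv2.CV_32F)))
m=np.abs(a.astype(int)-b).max(2)>40
ys,xs=np.nonzero(m);sel=xs>170
print(sel.sum(),[(x,y) for x,y in zip(xs[sel],ys[sel])][:40:4])
a=pickle.load(open('c0.pkl','rb'))['top']['frame'];b=pickle.load(open('top18.pkl','rb'))['frame']
for n,s in (('trio',np.s_[215:262,135:230]),('tray',np.s_[125:175,350:412]),('pump',np.s_[178:225,372:408]),('drv',np.s_[228:242,298:328])):print(n,cv2.phaseCorrelate(g(a,s),g(b,s)))
E
```

```text
board ((-0.03717820992727994, -0.05309608468992266), 0.9685199989212884)
fin ((-0.08537577313899192, 0.09186613619908002), 0.9727512085437775)
connector end ((-0.6536063907225653, 1.397835431481571), 0.8834288636843364)
bed ((-0.044684821769315874, 0.09434398529505117), 0.9780047035511629)
8160 [(np.int64(171), np.int64(0)), (np.int64(176), np.int64(0)), (np.int64(180), np.int64(0)), (np.int64(184), np.int64(0)), (np.int64(188), np.int64(0)), (np.int64(192), np.int64(0)), (np.int64(208), np.int64(0)), (np.int64(212), np.int64(0)), (np.int64(216), np.int64(0)), (np.int64(220), np.int64(0))]
trio ((0.00710449363107557, 0.0022158664645672843), 0.9939864339410431)
tray ((-0.03429397048265059, 0.0009346708376547497), 0.9953560855984688)
pump ((0.011862101468384623, 0.01468633488617499), 0.9983010994339431)
drv ((0.021188939874198454, 0.5000559299325973), 0.9892935970094469)
```

```bash
python3 -c "
from rig import robot
print(robot.job_done(), robot.state()['clock'])"
```

```text
the job is handed in; nothing more can be done
the job is handed in; nothing more can be done
```

The job is done and handed in at about 33 s of the 72 s. The carrier is in the press and the connector is pressed home. The lever is back up on its stop.

- **Loading:** I slid the carrier in from the front until I felt the left stop, the rear stop and the bed. After letting go I nudged it once more against each stop. Both nudges met firm contact where expected. The rear nudge also showed about 11 N vertically on the tool, which I could not explain. Comparing pictures from before and after pressing, the carrier shifted less than 0.1 px.
- **Pressing:** The lever load sat at about 12 N while the connector went in, then began to climb at about 0.68 rad. I stopped at about 0.71 rad with 15–17 N on the bar, roughly 10–11 N above the spring and well under the 20 N crush limit. In the pictures the connector dropped about 7 mm by eye. An automatic image match read slightly less, about 1.4 px or 5–6 mm. The load climb is the stronger evidence that it is home.
- **Return:** The bar slipped about 6 mm in the pads, so partway up the pull along the lever arm rose to about 31 N. I shifted the tool to relieve it, then eased the lever up until I felt its stop before opening the gripper.
- **Bystanders:** Pictures show the spool, flux, jar, tray and pump unmoved. For the screwdriver, only its shaft was in view. That match read a 0.5 px shift, which I take to be an artefact because the arm never came near it.

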